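# Stamp a carton of cones in the bench pedal press

## Task

Stamp the small carton: slide it lying flat, lengthways, under the stamp of the bench press, in between the two guide cheeks and fully home against the back stop. Then push the spring pedal beside the stamp down to its stop, hold it there for about a second, and let it come all the way up again, leaving the carton in the press and everything else on the table where it is.

Things in the scene. Friction and masses are not known exactly. Their poses are not given: they have to be found in the camera images.
- carton_center (a point): centre (half-way up) of the one small carton lying flat to the right of the press: closed cardboard box 86 mm long (its y axis), 47 wide (x), 31 high, 60 to 130 g; either end may go in first. The press head overhangs the nest, so an upright tool cannot put it home; gripped across its width near its front end, tool leaning back towards the robot by about 30 degrees, it goes in.
- press: grey C-frame bench stamping press, fixed, 205 mm deep, 235 wide, 230 high. Origin on the table under the stamp's centre; x from its open front to the column at the back (x +57 to +103 mm), y to its left (pedal side), z up. Head: 52 mm wide, underside at z = 158, reaching forward to x = -17 mm; a ram guide of radius 15 hangs from it down to z = 140. Base plate 18 mm high, from x = -90 mm.
- nest_home (a point): point on the press, with the press's axes, where the carton's centre lies when home: straight under the stamp, 55.5 mm above the table, carton's long axis along x. The carton rests on a steel anvil, top at z = 40 mm, 50 mm wide, x from -58 to +48 mm.
- back_stop (a point): middle of the back stop's front face at the anvil's top, with the press's axes: 43.5 mm behind the home point, so the carton touches it when home. The stop is 52 mm wide and 24 mm high. Two guide cheeks 55 mm apart stand beside the anvil's rear, from 33 mm in front of this face back to it, 18 mm higher than the anvil, with flared mouths reaching 11 mm further forward.
- stamp_face (a point): middle of the underside of the stamp, a rubber-faced plate 46 mm long (press x) by 32 mm wide under the ram. Pedal up: 57 mm above the anvil, so 26 mm above the carton's top. It moves down 1 mm per 0.01 rad of pedal until it meets the carton.
- pedal_pad (a point): middle of the top of the pedal's ribbed rubber pad, 80 mm long (press x) by 62 wide (y), open above; it moves with the pedal. Pedal up: at about x = -17, y = +140, z = +81 mm in the press's frame, the pad sloping up towards the robot by 0.17 rad; at the stop 31 mm lower. The hinge, along y, lies at x = +85, z = +55 mm.
- pedal (a joint): pedal angle in rad: 0 up (a spring holds it there and brings it back), growing as the pad goes down; 0.30 is the solid stop. Pushed at the pad's middle it takes about 4 N to start, 7 N near the stop, and 5 N more once the stamp meets the carton (from about 0.26).
- stamp (a joint): how far the spring-mounted stamp is pushed back into its holder, in m: 0 when it touches nothing, about 0.004 when it bears on the carton with the pedal at its stop.
- mug_center (a point): bystander: centre of a plain bisque mug, 90 mm high, 98 mm over the handle, at the left.
- jar_center (a point): bystander: centre of a screw-lid glaze jar, 67 mm across, 83 mm high, behind at the right.
- post_center (a point): bystander: middle of a hollow three-sided kiln post, 150 mm long, lying in front of the pedal, 42 mm high.
- rib_center (a point): bystander: middle of a flat wooden throwing rib, 90 x 40 x 8 mm, lying in front of the press at the right.
Mind the look-alikes: they are no part of the job. Leave any black or blue look-alike of the part that bears carton_center alone.

How it is judged:
By the outcome, as a careful person would: the job done as asked, in the order asked, and still so for the second after the job is handed in, with the robot touching nothing.
It also fails if it takes over 64 s, if anything falls off the work surface, if the arm or the gripper's body presses on something with over 40 N, if the wrist force passes 120 N, or if a joint passes its speed limit or range.

## Robot

A 6-joint arm with a two-finger parallel gripper is mounted at the origin on a cart in front of the work surface, level with it; the furniture and walls round the work are solid. World frame = base frame: x ahead of the robot, y to its left, z up, the work surface at z = 0. Lengths are in mm, angles in degrees, forces in N, time in s.
With the tool pointing down it reaches from about 400 to 925 mm from the base axis. Payload 3.4 kg.
Tool frame: the origin (TCP) lies midway between the tips of the shut fingers; the grasp point (between the pads) lies 19 mm behind it; y points along the fingers, x is the direction in which the jaws open and shut, and the axes are right-handed (so a half turn about y gives the same grasp; the last joint's range is limited). The gripper opens to 85 mm and grips with 20 to 120 N. Pads are 22 mm wide; open, the fingers measure 114 mm over their backs; the gripper's body (76 mm by 85 mm) begins 54 mm behind the grasp point. The pads swing forward as they close: fully open they stand 13 mm farther back than shut.
Start: joints at [66.836, 17.578, 86.31, -0, 76.112, -4.211], TCP at [186.783, 543.823, 231.305] pointing down, gripper open.
Joint ranges: [-179.03, 179.03], [-60, 130.46], [8.19, 133.38], [-81.62, 261.62], [5.75, 156.47], [-153.77, 153.77]. Speed limits (degrees/s): [147.25, 147.25, 180, 180, 180, 180].

## Interface

Orientations are given as [roll, pitch, yaw] about the fixed x, y, z axes, in that order (R = Rz(yaw) Ry(pitch) Rx(roll)).
In Python, from cell import r gives the robot as it stands.
- The arm moves only by the tool send_rows, never from a script. Its argument "commands" is a list of rows, each a list of 3 entries, a list of its own where there are three numbers: the finger opening in mm, from 0 to 85.4, then the shift along the tool's x, y, z in mm, then the turn about the tool's y in degrees. In form: [[grip, [x, y, z], yaw], ...]. A call has 1 to 20 rows; each row shifts and turns the pose as measured when the row begins, along the tool's axes as they then stand; what a row does not reach is not made up. A row lasts 1/8 s, in which the tool goes at most 62.5 mm and 10.7 degrees, less where a joint would pass 70% of its speed; a pose out of reach is approached as far as the arm can. A call with a gripper value outside its range is refused whole. The fingers move at their own pace and stop on an object; "grip_force" is the grip in N (left out, the last holds). Time passes only in rows, so rows that do not move let the fingers close. It gives the time, the measured TCP pose, the force and the opening at its end, in the units of the state.
- r.state(): the state, without advancing time (a new reading comes with each control period).
- r.snapshot(name): name is "scene" or "top" or "wrist"; returns a dict with "frame" (384x512x3 uint8, blue, green, red), "camera_matrix" (3x3 intrinsics, pixels), "R" (3x3) and "t" (3): a world point X has camera coordinates R X + t; the wrist camera has in their place "T_tool_cam" (4x4, takes a point from camera to tool coordinates, whose origin is the TCP and whose axes are the tool frame's). Camera axes: x right, y down, z forward; pixel columns grow to the right and rows downward; lengths in mm; the calibration is good to about 2 mm. A picture is of the moment at which its call begins: read the wrist's pose just before it. There is no depth.
- r.close_job(): hands the job in, once; it reports no verdict.
The state is a dict: "clock": time; "joint_positions": joint angles; "dq": joint speeds; "tau": joint torques, N m; "tcp_pos": TCP position; "ee_rot": TCP orientation; "force": force on the tool from outside, world axes, zero at the start; "torque": the same for the moment, N m; "gripper_width": opening from 0.0 (shut) to 1.0 (fully open).
Only numpy, scipy, OpenCV 4.12 (cv2) and the standard library are available. Lean on these libraries where they do the work, as an engineer would, in place of code of your own. Each camera call takes 0.05 s, during which the arm holds its last target.

## Working session

There is one attempt and no reset: what is moved stays moved. The work goes in short steps, Python scripts to look and compute and a tool call to move; the robot and the scene stay as the last step left them, time stands still between calls to the robot, and variables do not carry over. Pictures are saved under pics/ and viewed, and the job is handed in when it is done.

Besides the shell and the picture viewer there is one more tool, called after "Call:" as name(argument=value, ...), one argument or row to a line, values as JSON. send_rows: Moves the arm, as the interface text tells. Its arguments: {"type":"object","properties":{"commands":{"type":"array"},"grip_force":{"type":"number"}},"required":["commands"]}

```bash
mkdir -p pics; ls
python3 - <<'E'
from cell import r
import cv2,pickle
print(r.state())
for n in ["scene","top","wrist"]:
    s=r.snapshot(n); pickle.dump(s,open(f"pics/{n}0.pkl","wb")); cv2.imwrite(f"pics/{n}0.png",s["frame"])
    print(n,{k:v for k,v in s.items() if k!="frame"})
E
```

```text
pics
{'clock': 0.0, 'joint_positions': array([ 6.68355945e+01,  1.76228496e+01,  8.63820747e+01,  3.28604204e-04,
        7.61104606e+01, -4.21212002e+00]), 'dq': array([-0.00419362,  0.11256155,  0.07997514,  0.0135703 , -0.06161837,
        0.18370692]), 'tau': array([ 2.06963836e-03, -4.57560432e+01, -2.51917076e+01, -7.26458211e-05,
        1.34413596e-02, -1.18191093e-05]), 'tcp_pos': array([186.51123675, 543.19418738, 230.38708649]), 'ee_rot': array([-89.99120709,   0.11504983,  71.04764412]), 'force': array([-1.17017592, -0.34819533,  0.89695718]), 'torque': array([ 0.00667863, -0.00612269, -0.0185776 ]), 'gripper_width': 0.9966209787642629}
scene {'camera_matrix': array([[424.78891745,   0.        , 250.05655019],
       [  0.        , 424.78891745, 193.55964759],
       [  0.        ,   0.        ,   1.        ]]), 'R': array([[ 0.67001211, -0.7423295 ,  0.00554049],
       [-0.49453001, -0.45189452, -0.7424496 ],
       [ 0.55364596,  0.49471029, -0.66987901]]), 't': array([-367.37401931,  350.94788933, 1169.12219824])}
top {'camera_matrix': array([[478.75804656,   0.      
[... 203 characters left out ...]
1354e-01, -5.92131875e-04, -2.00266144e-01],
       [ 2.00265808e-01,  5.81073710e-04, -9.79741429e-01]]), 't': array([  27.60815262,  580.6280244 , 1468.51831251])}
wrist {'camera_matrix': array([[308.04269328,   0.        , 253.61797428],
       [  0.        , 308.04269328, 192.91215517],
       [  0.        ,   0.        ,   1.        ]]), 'T_tool_cam': array([[ 9.99999910e-01, -2.95974623e-05, -4.22785824e-04,
         4.19618196e-01],
       [ 3.90230000e-04, -3.24915969e-01,  9.45742809e-01,
        -1.41854760e+02],
       [-1.65361453e-04, -9.45742889e-01, -3.24915928e-01,
         8.35772259e+01],
       [ 0.00000000e+00,  0.00000000e+00,  0.00000000e+00,
         1.00000000e+00]])}
```

Run:
```python
import cv2
for n in ["scene","top"]:
    i=cv2.imread(f"pics/{n}0.png"); cv2.imwrite(f"pics/{n}0b.png",cv2.resize(i,(800,600),interpolation=cv2.INTER_CUBIC))
```

```text
(no output)
```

View pics/scene0b.png

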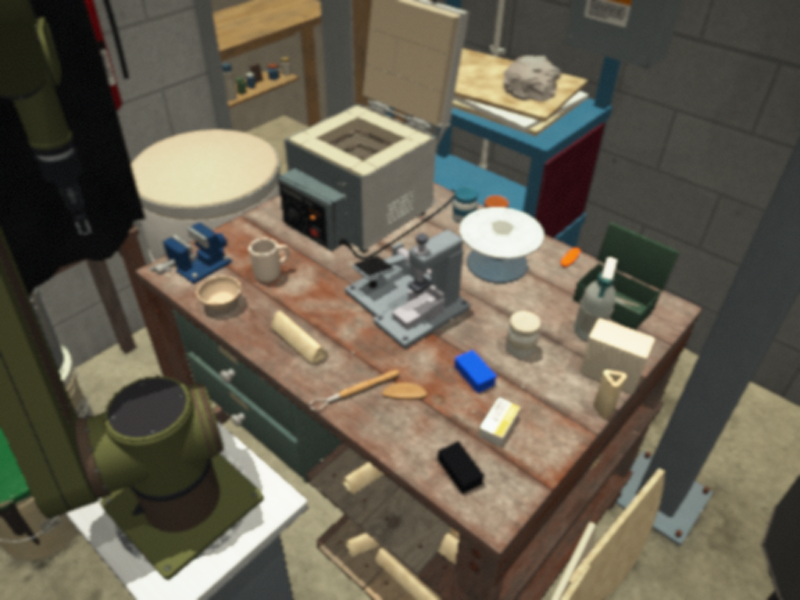

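View pics/top0b.png

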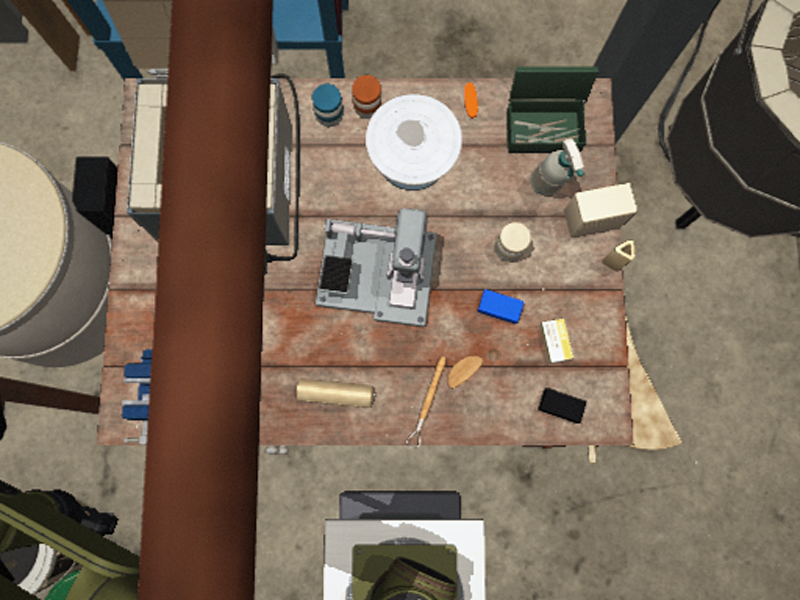

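View pics/wrist0.png

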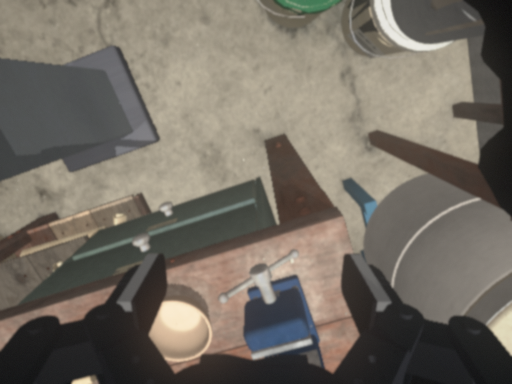

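The white/yellow carton is the target (top view about 557,340 of 800). Enlarging the crops to measure it and the press.

Run:
```python
import cv2
i=cv2.imread("pics/top0.png"); c=i[125:245,195:385]; cv2.imwrite("pics/top0c.png",cv2.resize(c,None,fx=4.2,fy=4.2,interpolation=cv2.INTER_CUBIC))
i=cv2.imread("pics/scene0.png"); c=i[140:295,215:345]; cv2.imwrite("pics/scene0c.png",cv2.resize(c,None,fx=3.8,fy=3.8,interpolation=cv2.INTER_CUBIC))
```

```text
(no output)
```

View pics/top0c.png

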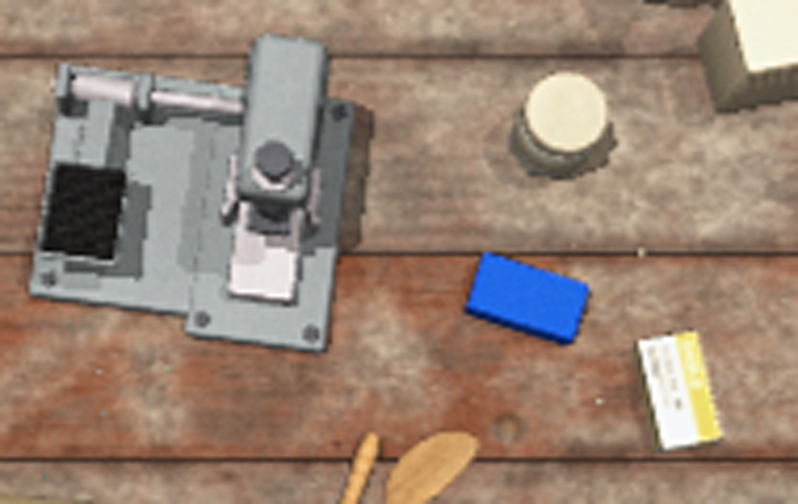

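View pics/scene0c.png

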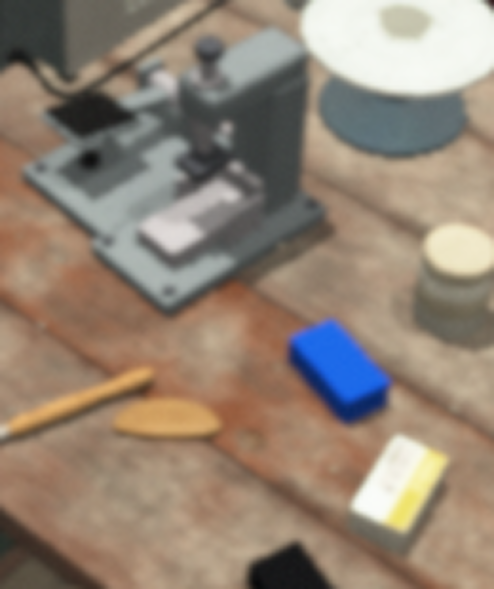

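```bash
cat > h.py <<'E'
import numpy as np,cv2,pickle
from scipy.optimize import least_squares
from scipy.spatial.transform import Rotation as Ro
def proj(s,X):
    X=np.atleast_2d(X); c=X@s["R"].T+s["t"]; p=c@s["camera_matrix"].T; return p[:,:2]/p[:,2:]
def back(s,uv,z):
    uv=np.atleast_2d(uv).astype(float); d=np.c_[uv,np.ones(len(uv))]@np.linalg.inv(s["camera_matrix"]).T
    d=d@s["R"]; C=-s["R"].T@s["t"]; k=(z-C[2])/d[:,2]; return C+k[:,None]*d
def pose2w(p,yaw,L):
    L=np.atleast_2d(L); a=np.radians(yaw); c,s=np.cos(a),np.sin(a)
    return np.c_[p[0]+c*L[:,0]-s*L[:,1],p[1]+s*L[:,0]+c*L[:,1],L[:,2]]
def wristcam(s,pos,rpy):
    T=np.eye(4);T[:3,:3]=Ro.from_euler('xyz',rpy,degrees=True).as_matrix();T[:3,3]=pos
    M=np.linalg.inv(T@s["T_tool_cam"]); return dict(R=M[:3,:3],t=M[:3,3],camera_matrix=s["camera_matrix"],frame=s["frame"])
ANV=[[-58,25,40],[-58,-25,40]]
sn,cs=np.sin(.17)*40,np.cos(.17)*40
PAD=[[-17+cs,171,81-sn],[-17+cs,109,81-sn],[-17-cs,109,81+sn],[-17-cs,171,81+sn]]
CAR=[[23.5,43,31],[23.5,-43,31],[-23.5,-43,31],[-23.5,43,31]]
E
python3 - <<'E'
from h import *
top=pickle.load(open("pics/top0.pkl","rb"));sc=pickle.load(open("pics/scene0.pkl","rb"))
c=lambda L:np.array(L)/4.2+[195,125]-0.4
carp=c([(693,332),(721,437),(662,450),(637,342)])
w=back(top,carp,31);print(w)
# corners: compute long axis
print("carton c",w.mean(0))
anv=c([(229,294),(294,301)]);pad=c([(55,163),(126,168),(115,260),(40,250)])
print(back(top,anv,40))
L=np.array(ANV+PAD);P=np.r_[anv,pad]
f=lambda q:(proj(top,pose2w(q[:2],q[2],L))-P).ravel()
o=least_squares(f,[650,0,0]);print(o.x,o.fun.round(2))
f2=lambda q:(proj(top,pose2w(q[:2],q[2],CAR))-np.roll(carp,k,0)).ravel()
for k in range(4):
    oo=least_squares(f2,[550,-300,0]);print(k,oo.x,abs(oo.fun).max())
# scene predictions
for nm,q,LL in [("press",o.x,L)]:
    print((proj(sc,pose2w(q[:2],q[2],LL))-[215,140])*3.8)
E
```

```text
[[ 553.5608909  -327.28548436   31.        ]
 [ 472.23760617 -344.94425738   31.        ]
 [ 462.25743156 -299.56234064   31.        ]
 [ 545.71355095 -283.84505118   31.        ]]
carton c [ 508.4423699  -313.90928339   31.        ]
[[581.38611687  30.12391417  40.        ]
 [575.93002116 -19.81354681  40.        ]]
[637.07777449  -1.72024163  -7.0832742 ] [-0.04 -0.37 -0.14 -0.15 -0.77 -1.29  1.52 -0.15  0.57  0.95 -1.14  0.94]
0 [ 508.46635072 -313.90829715  -78.59413516] 0.5177896008775065
1 [ 508.30737125 -314.01378499   13.10620941] 7.416031979163392
2 [ 508.46635072 -313.90829716  101.40586179] 0.5177893671417451
3 [ 508.3073745  -314.01379158 -166.89322747] 7.41617325290855
[[134.03298082 224.76364107]
 [170.40688828 253.49156682]
 [ 98.7223864   85.55951859]
 [140.36470861 115.94744147]
 [ 76.30047927 139.33688231]
 [ 34.81496283 107.474252  ]]
```

Call:
send_rows(
  commands=[
    [85,[0,0,0],-10.1],
    [85,[0,0,0],-10.1],
    [85,[0,0,0],-10.1],
    [85,[-42,0,-31],0],
    [85,[-42,0,-31],0],
    [85,[-42,0,-31],0],
    [85,[-42,0,-31],0],
    [85,[-42,0,-31],0],
    [85,[-42,0,-31],0],
  ],
  grip_force=45,
)

```text
clock: 1.27
tcp_pos: [425.6, 333.6, 227.7]
ee_rot: [-89.8, 0.2, 102.9]
force: [0.4, 0.2, -0.2]
gripper_width: 0.999
```

Call:
send_rows(
  commands=[
    [85,[-54,0,6.5],1.5],
    [85,[-54,0,6.5],0],
    [85,[-54,0,6.5],0],
    [85,[-54,0,6.5],0],
    [85,[-54,0,6.5],0],
    [85,[-54,0,6.5],0],
    [85,[-54,0,6.5],0],
    [85,[-54,0,6.5],0],
    [85,[-54,0,6.5],0],
    [85,[-54,0,6.5],0],
    [85,[-54,0,6.5],0],
    [85,[-40,10,5],0],
    [85,[0,10,0],0],
    [85,[0,0,0],0],
  ],
)

```text
clock: 3.02
tcp_pos: [478.0, -326.4, 206.5]
ee_rot: [-89.9, 0.1, 101.0]
force: [0.0, 0.2, 0.9]
gripper_width: 0.995
```

```bash
cat > snap.py <<'E'
import sys
from cell import r
from h import *
def snap(name,tag,save=True):
    st=r.state(); s=r.snapshot(name)
    if name=="wrist": s=wristcam(s,st["tcp_pos"],st["ee_rot"])
    pickle.dump(s,open(f"pics/{tag}.pkl","wb")); cv2.imwrite(f"pics/{tag}.png",cv2.resize(s["frame"],(800,600),interpolation=cv2.INTER_CUBIC))
    print({k:(v.round(2) if hasattr(v,'round') else v) for k,v in st.items() if k in("clock","joint_positions","tcp_pos","ee_rot","force","gripper_width")})
if __name__=="__main__":
    snap(sys.argv[1],sys.argv[2])
E
python3 snap.py wrist w1
```

```text
{'clock': 3.025, 'joint_positions': array([ -38.38,   19.01,   87.92,   -0.21,   73.06, -139.29]), 'tcp_pos': array([ 477.98, -326.39,  206.48]), 'ee_rot': array([-89.86,   0.13, 100.97]), 'force': array([0.04, 0.15, 0.94]), 'gripper_width': 0.9954955832227277}
```

View pics/w1.png

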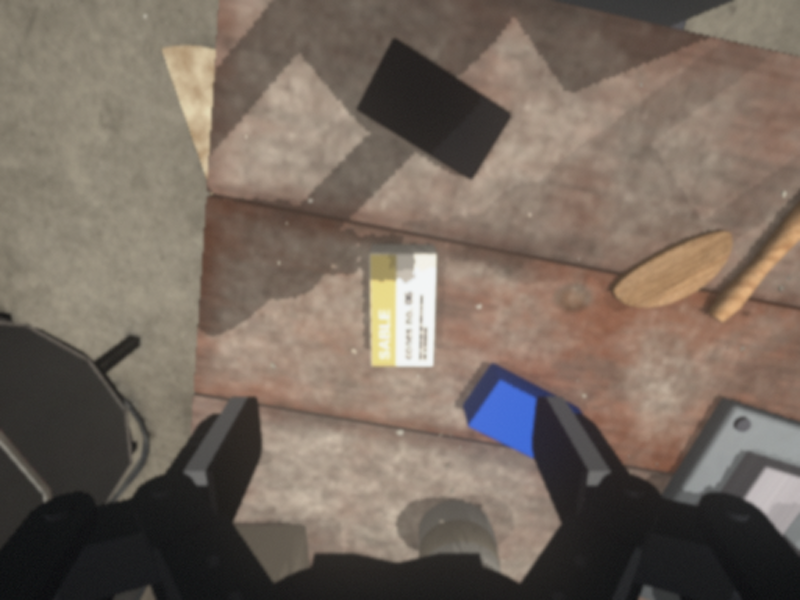

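The carton is upright in the image, with top-face corners at about (369,254), (436,253), (433,366), (371,366) in the 800 px picture.

Run:
```python
from h import *
s=pickle.load(open("pics/w1.pkl","rb"))
P=np.array([(369,254),(436,253),(433.5,366),(371,366)])*.64-.2
w=back(s,P,31);print(w.round(1),w.mean(0))
f=lambda q:(proj(s,pose2w(q[:2],q[2],CAR))-np.roll(P,k,0)).ravel()
for k in range(4):
    o=least_squares(f,[508,-314,-78]);print(k,o.x.round(2),o.fun.round(1))
```

```text
[[ 472.8 -346.6   31. ]
 [ 463.6 -302.4   31. ]
 [ 546.2 -286.    31. ]
 [ 554.9 -330.8   31. ]] [ 509.36918482 -316.48480803   31.        ]
0 [ 508.36 -316.71 -168.83] [-18.8  15.7  18.6  16.1  18.4 -15.8 -18.3 -15.6]
1 [ 509.55 -316.44  -78.84] [-0.5  1.  -1.  -1.1  0.8 -0.5  0.6  0.9]
2 [ 508.36 -316.71   11.17] [ 18.4 -15.8 -18.3 -15.6 -18.8  15.7  18.6  16.1]
3 [ 509.55 -316.44  101.16] [ 0.8 -0.5  0.6  0.9 -0.5  1.  -1.  -1.1]
```

Call:
send_rows(
  commands=[
    [85,[2.5,40,0],0],
    [85,[2,50,0],0],
    [85,[0,50,0],0],
    [85,[0,40,0],0],
    [85,[0,0,0],0],
  ],
)

```text
clock: 3.7
tcp_pos: [481.8, -318.0, 28.1]
ee_rot: [-90.3, 0.5, 101.5]
force: [-0.0, -0.5, 0.3]
gripper_width: 0.997
```

```bash
python3 snap.py wrist w2
```

```text
{'clock': 3.7, 'joint_positions': array([ -37.52,   30.1 ,  100.09,   -0.2 ,   49.24, -138.87]), 'tcp_pos': array([ 481.79, -317.95,   28.09]), 'ee_rot': array([-90.27,   0.53, 101.47]), 'force': array([-0.02, -0.51,  0.34]), 'gripper_width': 0.9972066256171706}
```

View pics/w2.png

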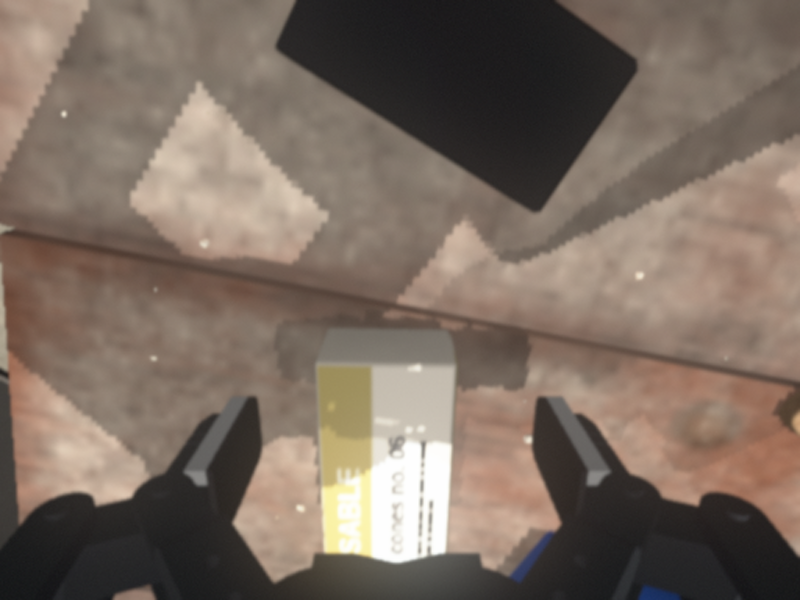

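Call:
send_rows(
  commands=[
    [85,[-3,13,5.7],0],
    [85,[0,11,0],0],
    [85,[0,1,0],0],
    [60,[0,0,0],0],
    [42,[0,0,0],0],
    [42,[0,0,0],0],
    [42,[0,0,0],0],
    [42,[0,0,0],0],
  ],
)

```text
clock: 4.75
tcp_pos: [482.1, -326.1, 9.8]
ee_rot: [-90.8, 1.2, 101.5]
force: [1.0, 0.5, -0.1]
gripper_width: 0.529
```

```bash
python3 snap.py wrist w3
```

```text
{'clock': 4.75, 'joint_positions': array([ -38.14,   31.54,  101.04,   -0.19,   45.96, -139.53]), 'tcp_pos': array([ 482.11, -326.07,    9.84]), 'ee_rot': array([-90.85,   1.2 , 101.5 ]), 'force': array([ 0.97,  0.49, -0.06]), 'gripper_width': 0.5293733952397639}
```

View pics/w3.png

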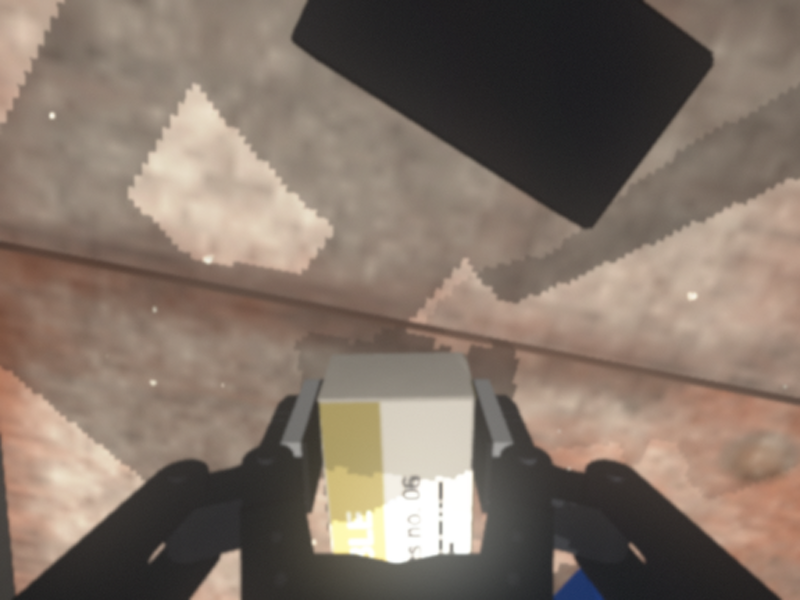

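Run:
```python
from h import *
s=pickle.load(open("pics/w3.pkl","rb"))
P=np.array([(321,402),(472,400)])*.64
w=back(s,P,31);print(w.round(1),w.mean(0))
R=Ro.from_euler('xyz',[-90.85,1.2,101.5],degrees=True).as_matrix()
print(R.round(3)); print((w-[482.1,-326.1,9.8])@R)
```

```text
[[ 474.8 -348.9   31. ]
 [ 465.  -306.9   31. ]] [ 469.89555691 -327.88981452   31.        ]
[[-0.199  0.019 -0.98 ]
 [ 0.98  -0.018 -0.2  ]
 [-0.021 -1.    -0.015]]
[[-21.2790182  -20.93030058  11.39747554]
 [ 21.74934393 -21.84960214  12.60306997]]
```

Call:
send_rows(
  commands=[
    [60,[0,0,0],0],
    [60,[0,0,0],0],
    [60,[0,5,1],0],
    [60,[0,5,1],0],
    [60,[0,0,0],0],
    [42,[0,0,0],0],
    [42,[0,0,0],0],
    [42,[0,0,0],0],
    [42,[0,0,0],0],
  ],
)

```text
clock: 5.92
tcp_pos: [480.2, -326.7, -0.9]
ee_rot: [-90.8, 1.2, 101.5]
force: [0.4, 1.1, 0.6]
gripper_width: 0.535
```

```bash
python3 snap.py wrist w4
```

```text
{'clock': 5.925, 'joint_positions': array([ -38.31,   32.38,  101.63,   -0.19,   44.53, -139.7 ]), 'tcp_pos': array([ 480.22, -326.75,   -0.86]), 'ee_rot': array([-90.84,   1.2 , 101.51]), 'force': array([0.39, 1.13, 0.56]), 'gripper_width': 0.5354769975032347}
```

View pics/w4.png

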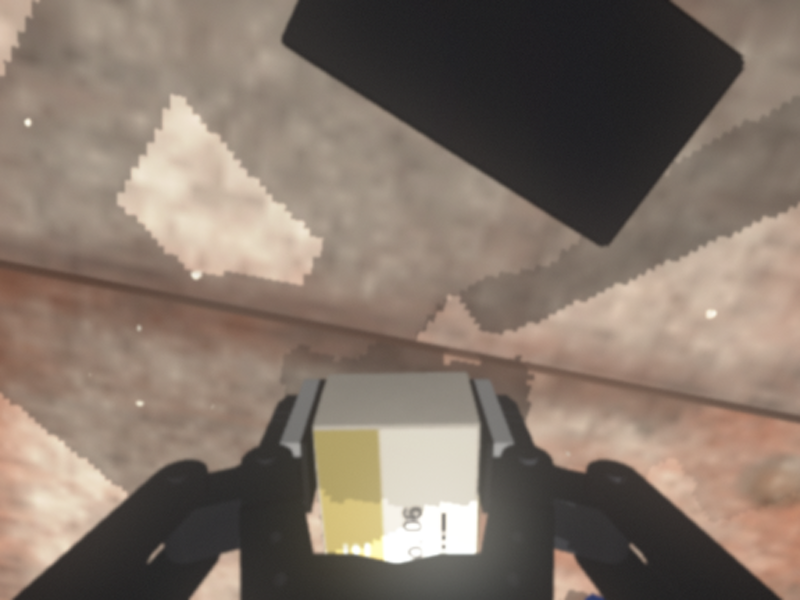

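Call:
send_rows(
  commands=[
    [42,[0,-10,0],0],
    [42,[0,-30,0],0],
    [42,[0,-45,0],0],
    [42,[0,-45,0],5],
    [42,[0,0,0],7],
    [42,[0,0,0],6.5],
    [42,[40,0,7.5],0],
    [42,[50,0,9.5],0],
    [42,[50,0,9.5],0],
    [42,[50,0,9.5],0],
    [42,[50,0,9.5],0],
    [42,[50,0,9.5],0],
    [42,[40,0,7],0],
    [42,[0,0,0],0],
  ],
)

```text
clock: 7.72
tcp_pos: [461.8, 18.5, 134.9]
ee_rot: [-91.9, 1.0, 82.2]
force: [0.7, -0.3, -0.9]
gripper_width: 0.533
```

```bash
python3 snap.py wrist w5;python3 snap.py scene s5
```

```text
{'clock': 7.725, 'joint_positions': array([ -1.96,  13.84, 108.31,  -1.46,  56.07, -83.36]), 'tcp_pos': array([461.78,  18.54, 134.88]), 'ee_rot': array([-91.9 ,   1.02,  82.18]), 'force': array([ 0.69, -0.29, -0.86]), 'gripper_width': 0.5326875948747959}
{'clock': 7.775, 'joint_positions': array([ -2.08,  13.84, 108.29,  -1.5 ,  56.06, -83.4 ]), 'tcp_pos': array([462.11,  17.33, 134.98]), 'ee_rot': array([-91.93,   1.06,  82.12]), 'force': array([-0.25, -0.1 , -0.62]), 'gripper_width': 0.5331213686772569}
```

View pics/w5.png

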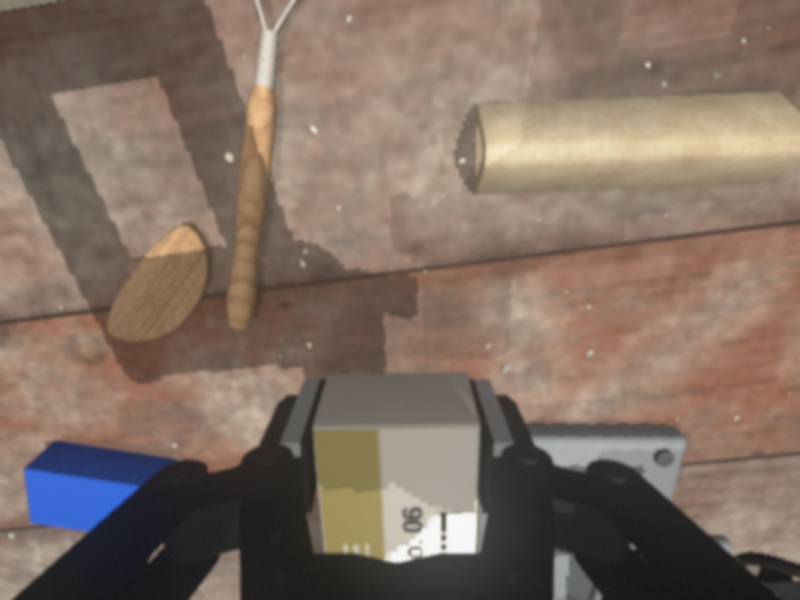

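View pics/s5.png

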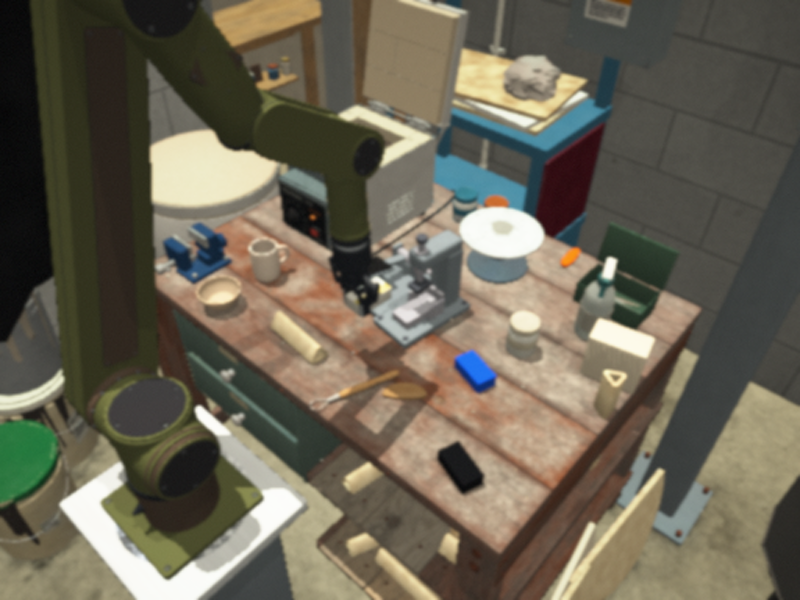

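Call:
send_rows(
  commands=[
    [42,[1.5,20,-10],-0.8],
    [42,[1,20,-15],0],
    [42,[0,20,-15],0],
    [42,[0,0,0],0],
    [42,[0,0,0],0],
  ],
)

```text
clock: 8.45
tcp_pos: [506.9, 5.3, 77.0]
ee_rot: [-92.1, 1.2, 82.4]
force: [-0.6, -0.9, -0.4]
gripper_width: 0.53
```

```bash
python3 snap.py top t6;python3 snap.py scene s6
python3 - <<'E'
import cv2,pickle
i=pickle.load(open("pics/t6.pkl","rb"))["frame"]; c=i[125:245,195:300]; cv2.imwrite("pics/t6c.png",cv2.resize(c,None,fx=5,fy=5,interpolation=cv2.INTER_CUBIC))
i=pickle.load(open("pics/s6.pkl","rb"))["frame"]; c=i[140:230,215:305]; cv2.imwrite("pics/s6c.png",cv2.resize(c,None,fx=6.5,fy=6.5,interpolation=cv2.INTER_CUBIC))
E
```

```text
{'clock': 8.45, 'joint_positions': array([ -3.17,  21.44, 107.36,  -1.81,  49.17, -84.46]), 'tcp_pos': array([506.86,   5.28,  76.98]), 'ee_rot': array([-92.14,   1.21,  82.43]), 'force': array([-0.63, -0.9 , -0.42]), 'gripper_width': 0.5297549115601496}
{'clock': 8.5, 'joint_positions': array([ -3.16,  21.42, 107.36,  -1.82,  49.16, -84.46]), 'tcp_pos': array([506.95,   5.37,  77.1 ]), 'ee_rot': array([-92.17,   1.21,  82.44]), 'force': array([-0.63,  0.63, -0.18]), 'gripper_width': 0.5325445219425603}
```

View pics/t6c.png

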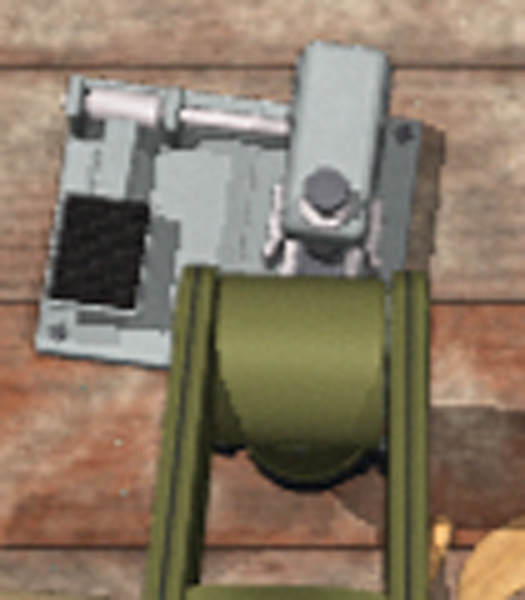

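View pics/s6c.png

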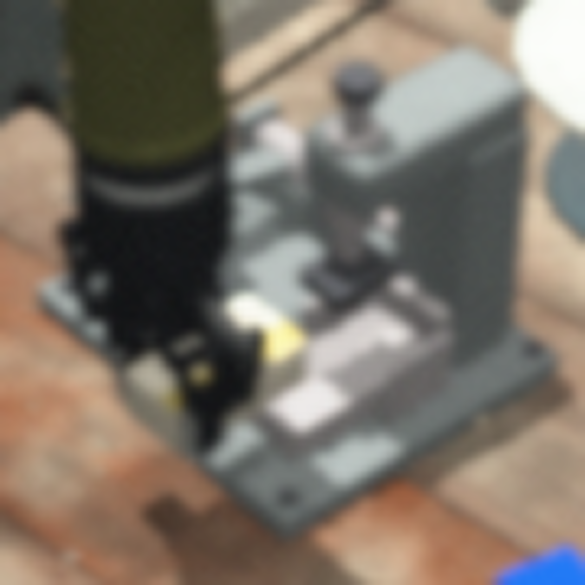

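Run:
```python
from h import *
sc=pickle.load(open("pics/scene0.pkl","rb"))
p=proj(sc,pose2w([509,-315.2],-78.8,CAR)); print(((p-[215,140])*3.8).round(0))
i=sc["frame"]; 
c=i[170:225,245:305]; cv2.imwrite("pics/s0d.png",cv2.resize(c,None,fx=10,fy=10,interpolation=cv2.INTER_CUBIC))
c=i[245:295,300:340]; cv2.imwrite("pics/s0e.png",cv2.resize(c,None,fx=10,fy=10,interpolation=cv2.INTER_CUBIC))
top=pickle.load(open("pics/top0.pkl","rb"))["frame"]
c=top[165:215,235:290]; cv2.imwrite("pics/t0d.png",cv2.resize(c,None,fx=10,fy=10,interpolation=cv2.INTER_CUBIC))
print(((p-[300,245])*10).round(0))
```

```text
[[445. 456.]
 [402. 531.]
 [346. 506.]
 [392. 432.]]
[[322. 150.]
 [207. 348.]
 [ 61. 281.]
 [180.  88.]]
```

View pics/s0d.png

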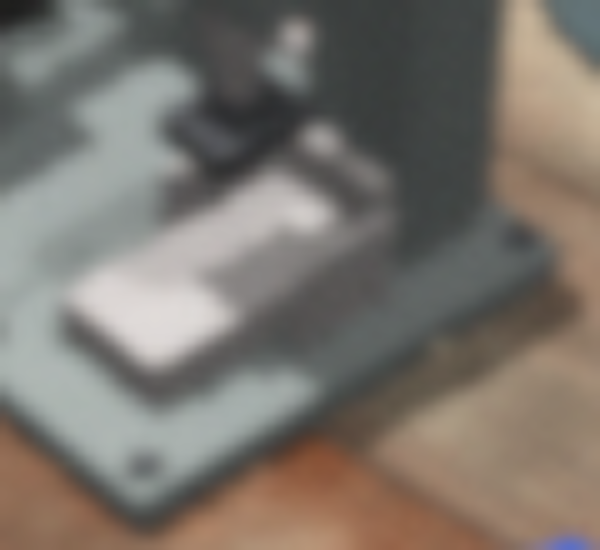

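View pics/s0e.png

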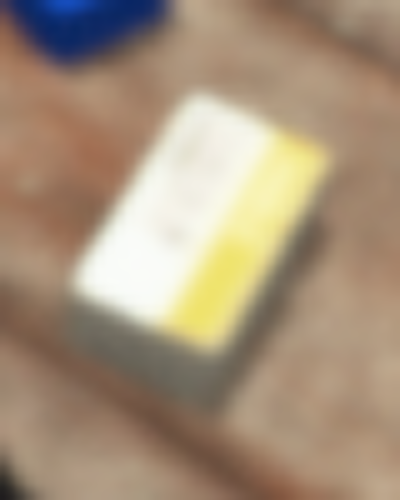

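View pics/t0d.png

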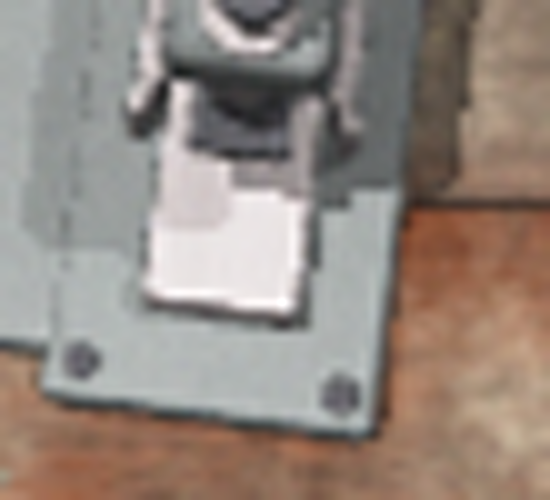

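Run:
```python
from h import *
sc=pickle.load(open("pics/scene0.pkl","rb"));top=pickle.load(open("pics/top0.pkl","rb"))
T=lambda L:(np.array(L,float)-4.5)/10+[235,165]
S=lambda L:(np.array(L,float)-4.5)/10+[245,170]
b=back(top,T([(47,392),(378,428),(408,200)]),18);print(b.round(1))
ang=lambda v:np.degrees(np.arctan2(v[1],v[0]))
print("front edge normal yaw",ang(b[0]-b[1])-90,"side yaw",ang(b[2]-b[1]))
a=back(top,T([(147,297),(303,312),(310,195)]),40);print(a.round(1),ang(a[0]-a[1])-90,ang(a[2]-a[1]))
a2=back(sc,S([(67,305),(155,367)])-[.65,.05],40);print("scene",a2.round(1),ang(a2[0]-a2[1])-90)
for y in(-6,-6.5,-7):
  for A in(a[:2],a2):
    m=A.mean(0);print(y,pose2w(m,y,[58,0,0])[0][:2].round(1))
big=top["frame"]
# big base front-left + full
P=(np.array([(31,295),(352,100)])/4.2+[195,125]-.4);print(back(top,P,18).round(1))
```

```text
[[555.4  62.4  18. ]
 [543.5 -45.5  18. ]
 [619.6 -56.1  18. ]]
front edge normal yaw -6.2692073646251885 side yaw -7.8793722396347015
[[582.5  29.7  40. ]
 [577.6 -20.6  40. ]
 [616.3 -23.1  40. ]] -5.568968894274391 -3.6774294024317156
scene [[580.1  26.5  40. ]
 [577.3 -16.6  40. ]] -3.7608358492447422
-6 [637.8  -1.5]
-6 [636.4  -1.1]
-6.5 [637.7  -2. ]
-6.5 [636.3  -1.6]
-7 [637.7  -2.5]
-7 [636.3  -2.1]
[[584.9 184.6  18. ]
 [743.4 -67.5  18. ]]
```

Call:
send_rows(
  commands=[
    [42,[4,10,0],-1.1],
    [42,[3.7,10,0],0],
    [42,[0,8,0],0],
    [42,[0,0,0],0],
    [42,[0,0,0],0],
  ],
)

```text
clock: 9.18
tcp_pos: [508.2, 13.5, 48.1]
ee_rot: [-92.2, 1.2, 83.7]
force: [0.3, 0.2, -0.5]
gripper_width: 0.531
```

```bash
cat > pp.py <<'E'
from cell import r
from h import *
st=r.state();ex=np.array([.9936,-.1132]);ey=np.array([.1132,.9936])
d=st["tcp_pos"][:2]-[637.2,-1.7]; print("press x,y,z",(d@ex).round(1),(d@ey).round(1),st["tcp_pos"][2].round(1),"rpy",st["ee_rot"].round(2),"F",st["force"].round(1),"t",st["clock"],"g",round(st["gripper_width"]*85.4,1),"q",st["joint_positions"].round(1))
R=Ro.from_euler('xyz',st["ee_rot"],degrees=True).as_matrix(); B=np.c_[np.r_[ex,0],np.r_[ey,0],[0,0,1]]
print("press->tool (cols ex ey ez)\n",(R.T@B).round(3))
E
python3 pp.py
```

```text
press x,y,z -129.9 0.5 48.1 rpy [-92.21   1.24  83.69] F [ 0.3  0.2 -0.5] t 9.175 g 45.3 q [ -2.2  24.  108.9  -2.   45.  -84.6]
press->tool (cols ex ey ez)
 [[-0.003  1.    -0.022]
 [ 0.039 -0.022 -0.999]
 [-0.999 -0.004 -0.039]]
```

Call:
send_rows(
  commands=[
    [42,[0,0.5,-12],0],
    [42,[0,0.5,-12],0],
    [42,[0,0.5,-12],0],
    [42,[0,0,0],0],
  ],
)

```text
clock: 9.68
tcp_pos: [548.9, 9.0, 48.8]
ee_rot: [-92.4, 1.2, 83.7]
force: [0.5, -0.1, -0.4]
gripper_width: 0.533
```

```bash
python3 pp.py; python3 snap.py scene s7;python3 - <<'E'
import cv2,pickle
i=pickle.load(open("pics/s7.pkl","rb"))["frame"]; c=i[150:225,240:315]; cv2.imwrite("pics/s7c.png",cv2.resize(c,None,fx=8,fy=8,interpolation=cv2.INTER_CUBIC))
E
```

```text
press x,y,z -88.9 0.6 48.8 rpy [-92.42   1.23  83.68] F [ 0.5 -0.1 -0.4] t 9.675 g 45.5 q [ -2.5  26.2 104.1  -1.9  47.4 -85. ]
press->tool (cols ex ey ez)
 [[-0.003  1.    -0.022]
 [ 0.042 -0.021 -0.999]
 [-0.999 -0.004 -0.042]]
{'clock': 9.675, 'joint_positions': array([ -2.53,  26.21, 104.05,  -1.89,  47.42, -84.98]), 'tcp_pos': array([548.92,   9.  ,  48.83]), 'ee_rot': array([-92.42,   1.23,  83.68]), 'force': array([ 0.49, -0.05, -0.44]), 'gripper_width': 0.5330105376725407}
```

View pics/s7c.png

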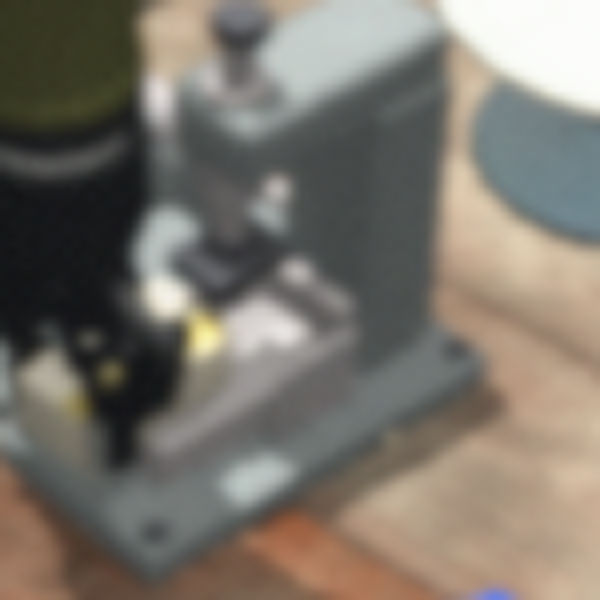

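Call:
send_rows(
  commands=[
    [42,[0,3,-7],0],
    [42,[0,3,-7],0],
    [42,[0,1,-1],0],
    [42,[0,0,0],0],
  ],
)

```text
clock: 10.22
tcp_pos: [562.8, 7.2, 41.4]
ee_rot: [-92.2, 1.2, 83.7]
force: [1.3, 0.5, -0.4]
gripper_width: 0.533
```

```bash
python3 pp.py; python3 snap.py scene s8;python3 - <<'E'
import cv2,pickle
i=pickle.load(open("pics/s8.pkl","rb"))["frame"]; c=i[150:225,240:315]; cv2.imwrite("pics/s8c.png",cv2.resize(c,None,fx=8,fy=8,interpolation=cv2.INTER_CUBIC))
E
```

```text
press x,y,z -74.9 0.5 41.4 rpy [-92.23   1.24  83.68] F [ 1.3  0.5 -0.4] t 10.225 g 45.5 q [ -2.6  27.7 102.5  -1.9  47.6 -85.1]
press->tool (cols ex ey ez)
 [[-0.003  1.    -0.022]
 [ 0.039 -0.022 -0.999]
 [-0.999 -0.004 -0.039]]
{'clock': 10.225, 'joint_positions': array([ -2.65,  27.69, 102.54,  -1.87,  47.64, -85.12]), 'tcp_pos': array([562.81,   7.25,  41.38]), 'ee_rot': array([-92.23,   1.24,  83.68]), 'force': array([ 1.32,  0.5 , -0.42]), 'gripper_width': 0.5333688753525558}
```

View pics/s8c.png

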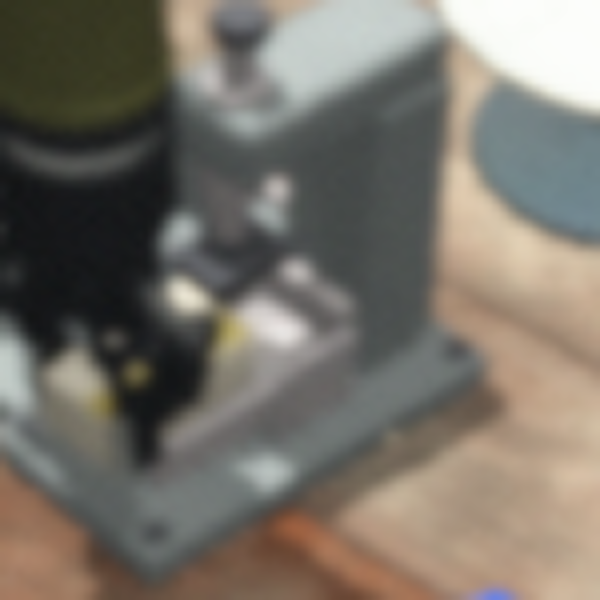

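Call:
send_rows(
  commands=[
    [42,[0,0.5,-4],0],
    [42,[0,0.5,0],0],
    [42,[0,0.5,0],0],
  ],
)

```text
clock: 10.65
tcp_pos: [566.7, 6.8, 40.2]
ee_rot: [-92.2, 1.2, 83.7]
force: [-0.7, 0.5, -0.8]
gripper_width: 0.534
```

```bash
python3 pp.py; python3 snap.py wrist w9
```

```text
press x,y,z -71.0 0.4 40.2 rpy [-92.23   1.24  83.68] F [-0.7  0.5 -0.8] t 10.65 g 45.6 q [ -2.7  28.  102.1  -1.9  47.8 -85.2]
press->tool (cols ex ey ez)
 [[-0.003  1.    -0.022]
 [ 0.039 -0.022 -0.999]
 [-0.999 -0.004 -0.039]]
{'clock': 10.65, 'joint_positions': array([ -2.68,  28.02, 102.1 ,  -1.86,  47.75, -85.16]), 'tcp_pos': array([566.75,   6.77,  40.18]), 'ee_rot': array([-92.23,   1.24,  83.68]), 'force': array([-0.73,  0.52, -0.79]), 'gripper_width': 0.534078128407908}
```

View pics/w9.png

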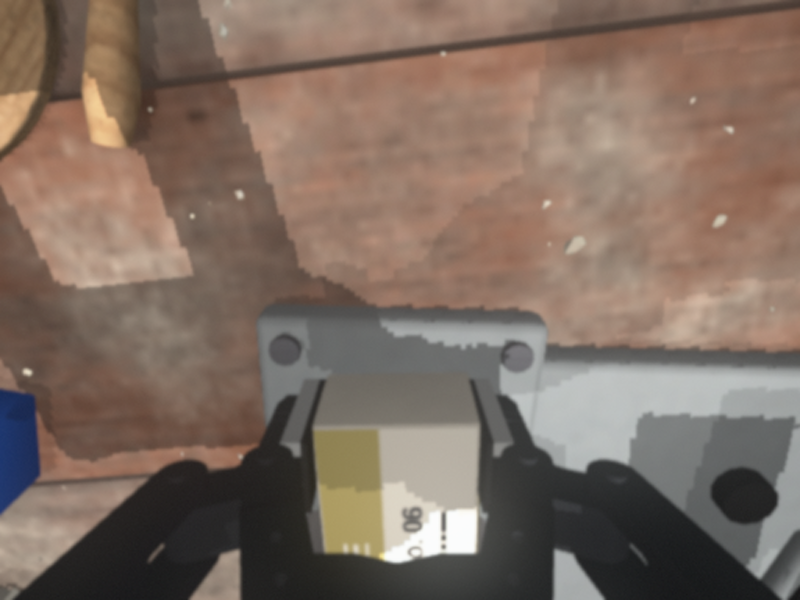

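Call:
send_rows(
  commands=[
    [42,[1,0.7,0],0],
    [42,[0,0.5,0],0],
    [55,[0,0,0],0],
    [60,[0,-0.3,0],0],
    [60,[0,-0.3,0],0],
    [60,[0,-0.3,0],0],
  ],
)

```text
clock: 11.45
tcp_pos: [567.2, 7.8, 40.2]
ee_rot: [-92.3, 1.2, 83.7]
force: [0.2, 0.3, 0.6]
gripper_width: 0.702
```

```bash
python3 pp.py; python3 snap.py wrist w10
```

```text
press x,y,z -70.7 1.6 40.2 rpy [-92.28   1.24  83.69] F [0.2 0.3 0.6] t 11.45 g 60.0 q [ -2.6  28.  102.1  -1.9  47.7 -85. ]
press->tool (cols ex ey ez)
 [[-0.003  1.    -0.022]
 [ 0.04  -0.022 -0.999]
 [-0.999 -0.004 -0.04 ]]
{'clock': 11.45, 'joint_positions': array([ -2.56,  28.02, 102.08,  -1.87,  47.71, -85.04]), 'tcp_pos': array([567.18,   7.85,  40.17]), 'ee_rot': array([-92.28,   1.24,  83.69]), 'force': array([0.15, 0.33, 0.65]), 'gripper_width': 0.7023047225583697}
```

View pics/w10.png

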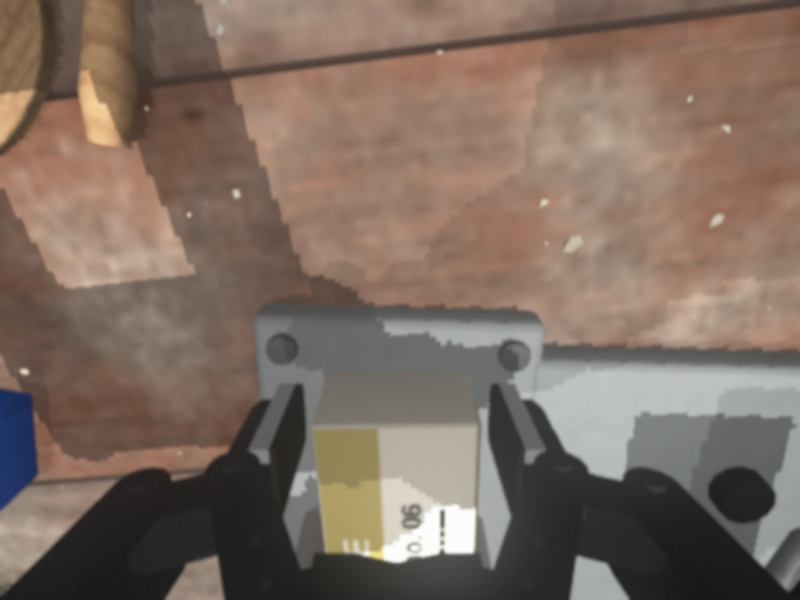

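Call:
send_rows(
  commands=[
    [60,[0,0,15],0],
    [60,[0,0,30],0],
    [60,[0,-10,40],0],
    [60,[0,-25,15],0],
    [60,[0,-10,0],10],
    [60,[0,0,0],10],
    [60,[0,0,0],10],
    [60,[0,0,0],10],
    [60,[0,0,0],10],
    [60,[0,0,0],10],
    [60,[0,0,0],10],
    [60,[0,0,0],10],
    [60,[0,0,0],10],
    [60,[0,0,0],0],
  ],
)

```text
clock: 13.25
tcp_pos: [441.7, 21.7, 80.2]
ee_rot: [-91.2, -1.4, -9.1]
force: [1.0, 0.3, -0.3]
gripper_width: 0.708
```

```bash
python3 pp.py; python3 snap.py wrist w11; python3 snap.py scene s11;python3 - <<'E'
import cv2,pickle
i=pickle.load(open("pics/s11.pkl","rb"))["frame"]; c=i[150:225,220:315]; cv2.imwrite("pics/s11c.png",cv2.resize(c,None,fx=8,fy=8,interpolation=cv2.INTER_CUBIC))
E
```

```text
press x,y,z -197.0 1.1 80.2 rpy [-91.24  -1.43  -9.12] F [ 1.   0.3 -0.3] t 13.25 g 60.4 q [ -1.5  17.4 114.1  -1.9  47.2   9. ]
press->tool (cols ex ey ez)
 [[ 0.999 -0.046  0.025]
 [ 0.024 -0.023 -0.999]
 [ 0.046  0.999 -0.022]]
{'clock': 13.25, 'joint_positions': array([ -1.46,  17.4 , 114.12,  -1.93,  47.25,   8.96]), 'tcp_pos': array([441.65,  21.74,  80.21]), 'ee_rot': array([-91.24,  -1.43,  -9.12]), 'force': array([ 1.03,  0.32, -0.34]), 'gripper_width': 0.7077699044899962}
{'clock': 13.3, 'joint_positions': array([ -1.46,  17.4 , 114.12,  -1.93,  47.26,   8.89]), 'tcp_pos': array([441.6 ,  21.73,  80.21]), 'ee_rot': array([-91.24,  -1.42,  -9.04]), 'force': array([-0.05,  0.78, -0.09]), 'gripper_width': 0.7016567114671048}
```

View pics/w11.png

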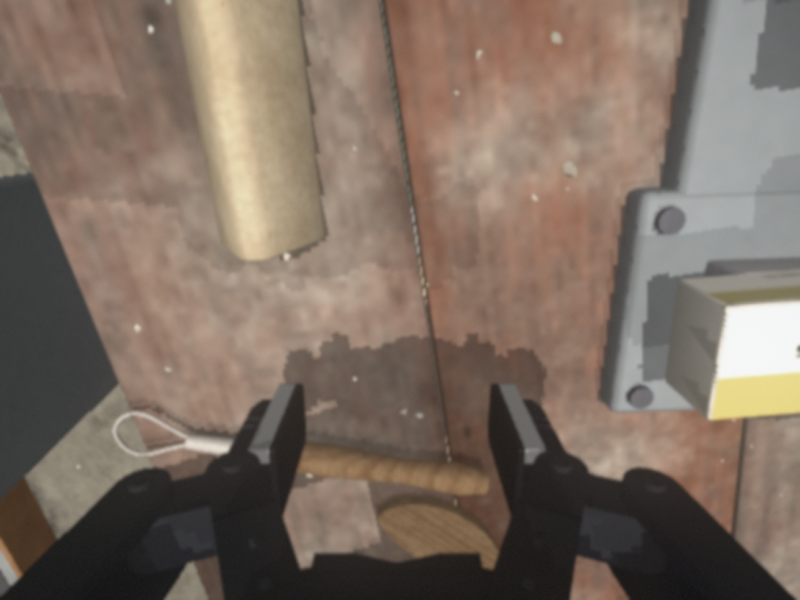

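View pics/s11c.png

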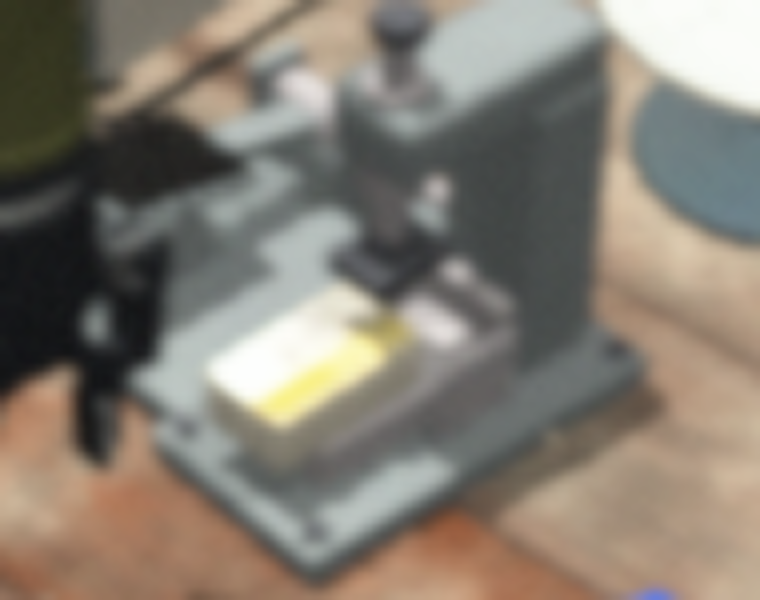

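Call:
send_rows(
  commands=[
    [0,[0,0,0],-10.3],
    [0,[0,0,0],-10.3],
    [0,[0,0,0],-10.3],
    [0,[0,0,0],-10.3],
    [0,[0,0,0],-10.3],
    [0,[0,0,0],-10.3],
    [0,[0,0,0],-10.3],
    [0,[0,0,0],-10.3],
    [0,[0,0,0],-9],
    [0,[0,0,0],0],
  ],
)

```text
clock: 14.6
tcp_pos: [438.8, 21.9, 80.0]
ee_rot: [-91.2, 1.4, 86.4]
force: [-0.7, -0.4, -0.5]
gripper_width: 0.001
```

```bash
python3 pp.py; python3 snap.py wrist w12
```

```text
press x,y,z -199.8 1.0 80.0 rpy [-91.22   1.37  86.43] F [-0.7 -0.4 -0.5] t 14.6 g 0.1 q [ -1.4  17.3 114.4  -1.9  47.2 -86.6]
press->tool (cols ex ey ez)
 [[-0.051  0.998 -0.024]
 [ 0.022 -0.023 -0.999]
 [-0.998 -0.052 -0.021]]
{'clock': 14.6, 'joint_positions': array([ -1.45,  17.27, 114.39,  -1.93,  47.18, -86.59]), 'tcp_pos': array([438.82,  21.94,  80.02]), 'ee_rot': array([-91.22,   1.37,  86.43]), 'force': array([-0.74, -0.36, -0.46]), 'gripper_width': 0.0006953146793025834}
```

View pics/w12.png

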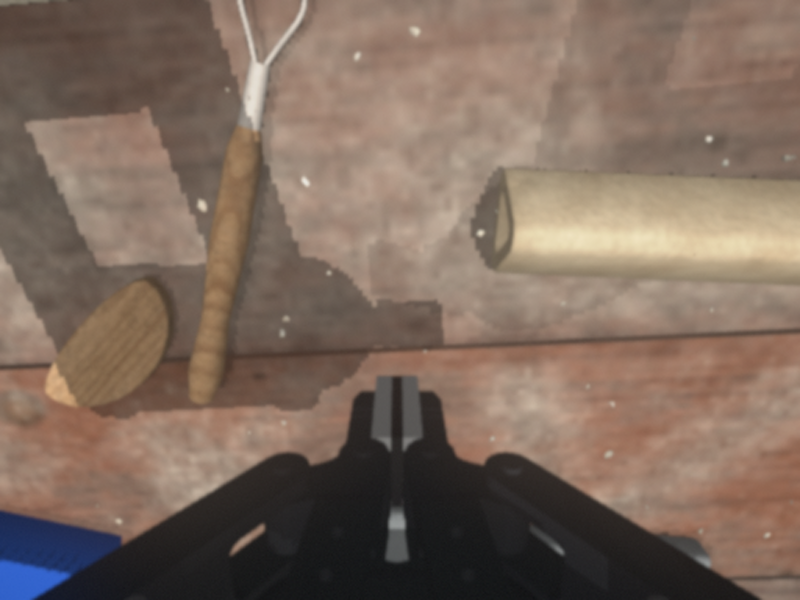

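Call:
send_rows(
  commands=[
    [0,[0,-60,0],0],
    [0,[0,-60,0],0],
    [0,[0,-60,0],0],
    [0,[0,0,0],0],
  ],
)

```text
clock: 15.15
tcp_pos: [435.0, 26.6, 264.2]
ee_rot: [-91.0, 1.4, 85.9]
force: [0.3, 0.6, -0.3]
gripper_width: -0.001
```

```bash
python3 pp.py
```

```text
press x,y,z -204.1 5.2 264.2 rpy [-91.04   1.36  85.92] F [ 0.3  0.6 -0.3] t 15.15 g -0.1 q [ -0.8   4.2  99.   -1.5  75.8 -86.4]
press->tool (cols ex ey ez)
 [[-0.042  0.999 -0.024]
 [ 0.019 -0.023 -1.   ]
 [-0.999 -0.043 -0.018]]
```

Call:
send_rows(
  commands=[
    [0,[0,0,20],0],
    [0,[0,0,20],0],
    [0,[0,0,20],0],
    [0,[0,0,0],0],
  ],
)

```text
clock: 15.65
tcp_pos: [365.6, 31.3, 258.6]
ee_rot: [-90.4, 1.4, 85.8]
force: [1.2, -0.5, -0.7]
gripper_width: 0.001
```

```bash
python3 pp.py
```

```text
press x,y,z -273.6 2.0 258.6 rpy [-90.44   1.4   85.81] F [ 1.2 -0.5 -0.7] t 15.65 g 0.1 q [ -0.3  -1.2 105.5  -1.5  75.3 -85.7]
press->tool (cols ex ey ez)
 [[-0.04   0.999 -0.024]
 [ 0.009 -0.024 -1.   ]
 [-0.999 -0.041 -0.008]]
```

Call:
send_rows(
  commands=[
    [0,[0,0,-60],0],
    [0,[0,0,-60],0],
    [0,[0,0,-40],0],
    [0,[0,0,0],0],
  ],
)

```text
clock: 16.15
tcp_pos: [528.3, 19.4, 257.4]
ee_rot: [-90.4, 1.4, 85.8]
force: [-0.4, 0.4, 0.1]
gripper_width: -0.001
```

```bash
python3 pp.py
```

```text
press x,y,z -110.6 8.6 257.4 rpy [-90.39   1.4   85.82] F [-0.4  0.4  0.1] t 16.15 g -0.1 q [ -1.5  12.6  89.6  -1.5  77.5 -87. ]
press->tool (cols ex ey ez)
 [[-0.04   0.999 -0.024]
 [ 0.008 -0.024 -1.   ]
 [-0.999 -0.041 -0.007]]
```

Call:
send_rows(
  commands=[
    [0,[-6,0,35],0],
    [0,[0,50,0],0],
    [0,[0,50,0],0],
    [0,[0,50,0],0],
    [0,[0,0,0],0],
  ],
)

```text
clock: 16.77
tcp_pos: [490.1, 12.3, 103.7]
ee_rot: [-90.3, 1.4, 85.8]
force: [-0.7, 0.0, -0.3]
gripper_width: -0.001
```

```bash
python3 pp.py
```

```text
press x,y,z -147.7 -2.7 103.7 rpy [-90.33   1.4   85.82] F [-0.7  0.  -0.3] t 16.775 g -0.1 q [ -2.4  18.9 106.2  -1.7  54.6 -87.2]
press->tool (cols ex ey ez)
 [[-0.04   0.999 -0.024]
 [ 0.007 -0.024 -1.   ]
 [-0.999 -0.041 -0.006]]
```

Call:
send_rows(
  commands=[
    [0,[0,0,60],0],
    [0,[0,0,50],0],
    [0,[0,0,0],0],
  ],
)

```text
clock: 17.15
tcp_pos: [382.1, 20.4, 106.5]
ee_rot: [-90.6, 1.4, 85.8]
force: [0.7, 0.3, 0.6]
gripper_width: -0.002
```

```bash
python3 pp.py
```

```text
press x,y,z -256.0 -6.9 106.5 rpy [-90.6    1.39  85.8 ] F [0.7 0.3 0.6] t 17.15 g -0.2 q [ -1.9  11.2 118.3  -1.8  50.  -86.5]
press->tool (cols ex ey ez)
 [[-0.04   0.999 -0.024]
 [ 0.012 -0.024 -1.   ]
 [-0.999 -0.04  -0.011]]
```

Call:
send_rows(
  commands=[
    [0,[0,0,-12],0],
    [0,[0,0,-12],0],
    [0,[0,0,-12],0],
    [0,[0,0,-12],0],
    [0,[0,0,-12],0],
    [0,[0,0,-12],0],
    [0,[0,0,0],0],
  ],
)

```text
clock: 18.02
tcp_pos: [468.2, 14.3, 111.4]
ee_rot: [-91.3, 1.4, 85.8]
force: [0.7, -0.2, 0.2]
gripper_width: 0.005
```

```bash
python3 pp.py
```

```text
press x,y,z -169.7 -3.3 111.4 rpy [-91.32   1.37  85.77] F [ 0.7 -0.2  0.2] t 18.025 g 0.4 q [ -2.3  16.4 109.   -1.8  53.4 -87.1]
press->tool (cols ex ey ez)
 [[-0.04   0.999 -0.024]
 [ 0.024 -0.023 -0.999]
 [-0.999 -0.04  -0.023]]
```

Call:
send_rows(
  commands=[
    [0,[0,0,60],0],
    [0,[0,0,30],0],
    [0,[0,0,-7],0],
    [0,[0,0,-7],0],
    [0,[0,0,-7],0],
    [0,[0,0,-7],0],
    [0,[0,0,-7],0],
    [0,[0,0,-7],0],
    [0,[0,0,-7],0],
    [0,[0,0,-7],0],
    [0,[0,0,-7],0],
    [0,[0,0,-7],0],
  ],
)

```text
clock: 19.52
tcp_pos: [453.9, 15.2, 110.3]
ee_rot: [-91.4, 1.4, 85.7]
force: [0.5, 0.2, 0.8]
gripper_width: 0.002
```

```bash
python3 pp.py
```

```text
press x,y,z -184.1 -4.0 110.3 rpy [-91.36   1.37  85.75] F [0.5 0.2 0.8] t 19.525 g 0.2 q [ -2.3  15.5 110.7  -1.8  52.5 -86.9]
press->tool (cols ex ey ez)
 [[-0.039  0.999 -0.024]
 [ 0.025 -0.023 -0.999]
 [-0.999 -0.04  -0.024]]
```

Call:
send_rows(
  commands=[
    [0,[0,0,60],0],
    [0,[0,0,30],0],
    [0,[0,0,0],0],
    [0,[0,0,-18],0],
    [0,[0,0,-18],0],
    [0,[0,0,-18],0],
    [0,[0,0,-18],0],
    [0,[0,0,-18],0],
    [0,[0,0,0],0],
  ],
)

```text
clock: 20.65
tcp_pos: [477.3, 13.4, 112.4]
ee_rot: [-92.4, 1.3, 85.7]
force: [-0.1, 1.8, 0.5]
gripper_width: -0.002
```

```bash
python3 pp.py
```

```text
press x,y,z -160.6 -3.1 112.4 rpy [-92.39   1.33  85.67] F [-0.1  1.8  0.5] t 20.65 g -0.2 q [ -2.4  16.5 108.7  -1.8  52.5 -87. ]
press->tool (cols ex ey ez)
 [[-0.038  0.999 -0.023]
 [ 0.043 -0.022 -0.999]
 [-0.998 -0.039 -0.042]]
```

Call:
send_rows(
  commands=[
    [0,[0,0,60],0],
    [0,[0,0,55],0],
    [0,[0,0,0],0],
    [0,[0,0,-18],0],
    [0,[0,0,-18],0],
    [0,[0,0,-18],0],
    [0,[0,0,-18],0],
    [0,[0,0,-18],0],
    [0,[0,0,0],0],
    [0,[0,0,60],0],
    [0,[0,0,45],0],
    [0,[0,0,0],0],
    [0,[0,0,-18],0],
    [0,[0,0,-18],0],
    [0,[0,0,-18],0],
    [0,[0,0,-18],0],
    [0,[0,0,-18],0],
    [0,[0,0,0],0],
  ],
)

```text
clock: 22.9
tcp_pos: [481.6, 12.5, 112.7]
ee_rot: [-94.0, 1.3, 85.5]
force: [0.2, 0.3, -0.0]
gripper_width: -0.001
```

```bash
python3 pp.py
```

```text
press x,y,z -156.2 -3.5 112.7 rpy [-94.02   1.28  85.46] F [ 0.2  0.3 -0. ] t 22.9 g -0.1 q [ -2.4  16.1 109.4  -1.8  50.6 -86.8]
press->tool (cols ex ey ez)
 [[-0.034  0.999 -0.022]
 [ 0.071 -0.02  -0.997]
 [-0.997 -0.036 -0.07 ]]
```

Call:
send_rows(
  commands=[
    [0,[0,0,60],0],
    [0,[0,0,55],0],
    [0,[0,0,0],0],
    [0,[0,0,-18],0],
    [0,[0,0,-18],0],
    [0,[0,0,-18],0],
    [0,[0,0,-18],0],
    [0,[0,0,-18],0],
    [0,[0,0,0],0],
    [0,[0,0,60],0],
    [0,[0,0,45],0],
    [0,[0,0,0],0],
    [0,[0,0,-18],0],
    [0,[0,0,-18],0],
    [0,[0,0,-18],0],
    [0,[0,0,-18],0],
    [0,[0,0,-18],0],
    [0,[3,0,0],2],
    [0,[0,0,0],0],
  ],
)

```text
clock: 25.28
tcp_pos: [491.2, 14.2, 113.9]
ee_rot: [-96.0, 1.0, 83.2]
force: [-0.1, -0.7, -0.2]
gripper_width: 0.001
```

```bash
python3 pp.py
```

```text
press x,y,z -146.8 -0.7 113.9 rpy [-95.99   1.    83.2 ] F [-0.1 -0.7 -0.2] t 25.275 g 0.1 q [ -2.2  15.9 109.7  -2.   48.6 -84.2]
press->tool (cols ex ey ez)
 [[ 0.005  1.    -0.017]
 [ 0.104 -0.018 -0.994]
 [-0.995  0.003 -0.104]]
```

Call:
send_rows(
  commands=[
    [0,[0.6,16,-5],0],
    [0,[0.6,20,-6],0],
    [0,[0.6,20,-6],0],
    [0,[0.5,12,-5],0],
    [0,[0,0,0],0],
  ],
)

```text
clock: 25.9
tcp_pos: [525.9, 11.1, 43.7]
ee_rot: [-96.1, 1.0, 83.3]
force: [-0.6, -0.1, -0.0]
gripper_width: -0.0
```

```bash
python3 pp.py;python3 snap.py wrist w13
```

```text
press x,y,z -112.0 0.1 43.7 rpy [-96.11   1.01  83.3 ] F [-0.6 -0.1 -0. ] t 25.9 g -0.0 q [ -2.4  24.2 110.2  -2.3  39.7 -84. ]
press->tool (cols ex ey ez)
 [[ 0.004  1.    -0.018]
 [ 0.106 -0.018 -0.994]
 [-0.994  0.002 -0.106]]
{'clock': 25.9, 'joint_positions': array([ -2.36,  24.16, 110.19,  -2.29,  39.66, -84.03]), 'tcp_pos': array([525.91,  11.09,  43.74]), 'ee_rot': array([-96.11,   1.01,  83.3 ]), 'force': array([-0.57, -0.06, -0.03]), 'gripper_width': -6.555732484433344e-06}
```

View pics/w13.png

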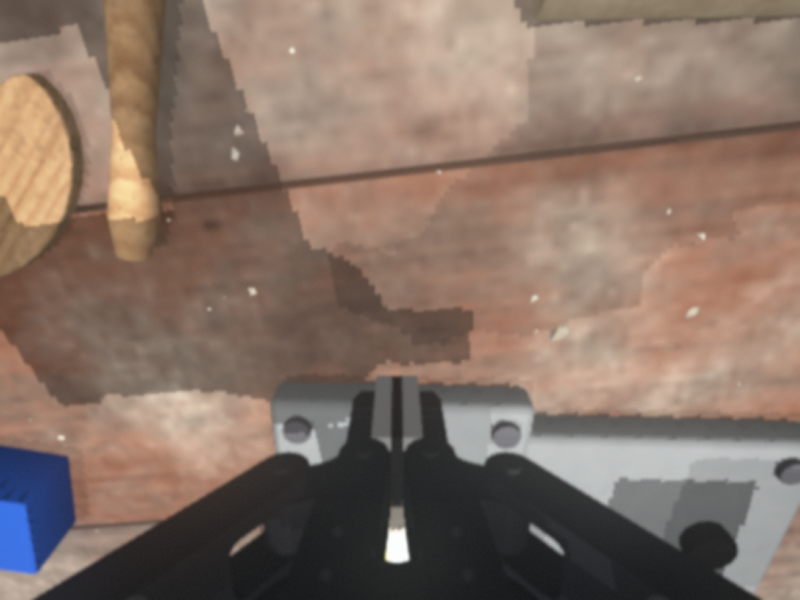

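Call:
send_rows(
  commands=[
    [0,[1,-2,-8],0],
    [0,[0.5,-1,-8],0],
    [0,[0,0.8,-8],0],
    [0,[0,0.8,-8],0],
    [0,[0,0.5,-3],0],
    [0,[0,0,0],0],
  ],
)

```text
clock: 26.7
tcp_pos: [564.0, 8.5, 51.5]
ee_rot: [-96.4, 1.0, 83.3]
force: [0.4, 0.4, 0.5]
gripper_width: -0.004
```

```bash
python3 pp.py;python3 snap.py wrist w14; python3 snap.py scene s14;python3 - <<'E'
import cv2,pickle
i=pickle.load(open("pics/s14.pkl","rb"))["frame"]; c=i[150:225,220:315]; cv2.imwrite("pics/s14c.png",cv2.resize(c,None,fx=8,fy=8,interpolation=cv2.INTER_CUBIC))
E
```

```text
press x,y,z -73.9 1.8 51.5 rpy [-96.35   0.99  83.31] F [0.4 0.4 0.5] t 26.7 g -0.3 q [ -2.5  25.6 105.3  -2.1  42.9 -84.4]
press->tool (cols ex ey ez)
 [[ 0.003  1.    -0.017]
 [ 0.111 -0.018 -0.994]
 [-0.994  0.001 -0.111]]
{'clock': 26.7, 'joint_positions': array([ -2.47,  25.56, 105.29,  -2.13,  42.9 , -84.36]), 'tcp_pos': array([563.99,   8.49,  51.49]), 'ee_rot': array([-96.35,   0.99,  83.31]), 'force': array([0.38, 0.37, 0.54]), 'gripper_width': -0.003997079177264551}
{'clock': 26.75, 'joint_positions': array([ -2.47,  25.55, 105.31,  -2.13,  42.9 , -84.36]), 'tcp_pos': array([563.88,   8.5 ,  51.49]), 'ee_rot': array([-96.35,   0.99,  83.31]), 'force': array([-0.15, -0.62,  0.54]), 'gripper_width': -0.00102614517581744}
```

View pics/s14c.png

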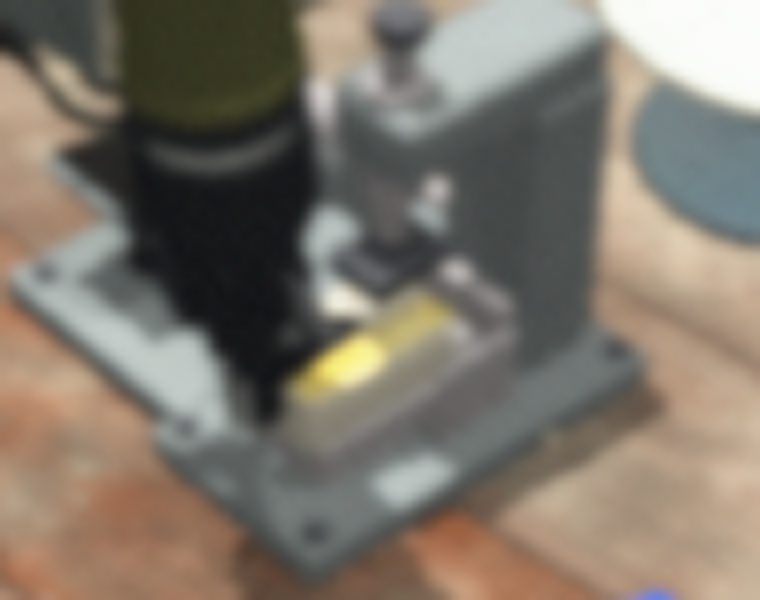

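Call:
send_rows(
  commands=[
    [0,[0,1.5,-5],0],
    [0,[0,1.5,-5],0],
    [0,[0,0.5,-3],0],
    [0,[0,0.2,-1],0],
  ],
)

```text
clock: 27.3
tcp_pos: [577.6, 6.8, 48.8]
ee_rot: [-96.2, 1.0, 83.3]
force: [-0.5, -0.7, 0.8]
gripper_width: 0.006
```

```bash
python3 pp.py
```

```text
press x,y,z -60.1 1.7 48.8 rpy [-96.24   1.    83.32] F [-0.5 -0.7  0.8] t 27.3 g 0.5 q [ -2.6  26.6 103.6  -2.1  43.6 -84.5]
press->tool (cols ex ey ez)
 [[ 0.003  1.    -0.017]
 [ 0.109 -0.018 -0.994]
 [-0.994  0.001 -0.109]]
```

Call:
send_rows(
  commands=[
    [0,[0,0.3,-3],0],
    [0,[0,0.2,-2],0],
    [0,[0,0.2,-1.5],0],
  ],
)

```text
clock: 27.68
tcp_pos: [584.3, 6.0, 48.7]
ee_rot: [-96.2, 1.0, 83.3]
force: [-1.1, -0.4, 0.2]
gripper_width: 0.003
```

Call:
send_rows(
  commands=[
    [0,[0,0.1,-1.5],0],
    [0,[0,0.1,-1.5],0],
  ],
)

```text
clock: 27.92
tcp_pos: [585.6, 5.9, 48.5]
ee_rot: [-96.0, 1.0, 83.3]
force: [-5.1, 0.7, 3.0]
gripper_width: 0.001
```

```bash
python3 pp.py; python3 snap.py scene s15;python3 snap.py wrist w15;python3 - <<'E'
import cv2,pickle
i=pickle.load(open("pics/s15.pkl","rb"))["frame"]; c=i[150:225,220:315]; cv2.imwrite("pics/s15c.png",cv2.resize(c,None,fx=8,fy=8,interpolation=cv2.INTER_CUBIC))
E
```

```text
press x,y,z -52.2 1.7 48.5 rpy [-96.     1.    83.31] F [-5.1  0.7  3. ] t 27.925 g 0.1 q [ -2.7  27.2 102.5  -2.   44.5 -84.7]
press->tool (cols ex ey ez)
 [[ 0.003  1.    -0.018]
 [ 0.104 -0.018 -0.994]
 [-0.995  0.001 -0.105]]
{'clock': 27.925, 'joint_positions': array([ -2.66,  27.16, 102.46,  -2.02,  44.48, -84.66]), 'tcp_pos': array([585.56,   5.86,  48.5 ]), 'ee_rot': array([-96.  ,   1.  ,  83.31]), 'force': array([-5.11,  0.71,  3.  ]), 'gripper_width': 0.0009166117840123287}
{'clock': 27.975, 'joint_positions': array([ -2.66,  27.17, 102.45,  -2.02,  44.49, -84.66]), 'tcp_pos': array([585.55,   5.85,  48.49]), 'ee_rot': array([-95.99,   1.  ,  83.31]), 'force': array([-4.93,  1.07,  2.94]), 'gripper_width': 0.001551698430102827}
```

View pics/s15c.png

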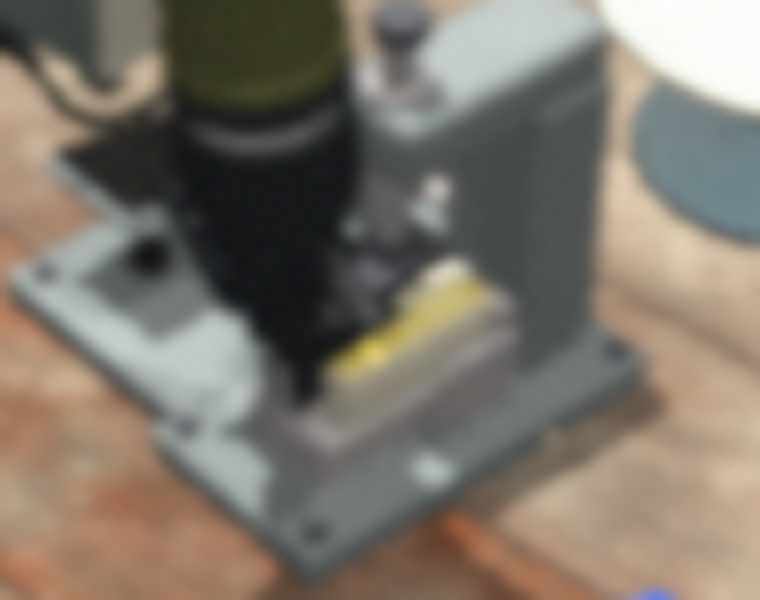

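View pics/w15.png

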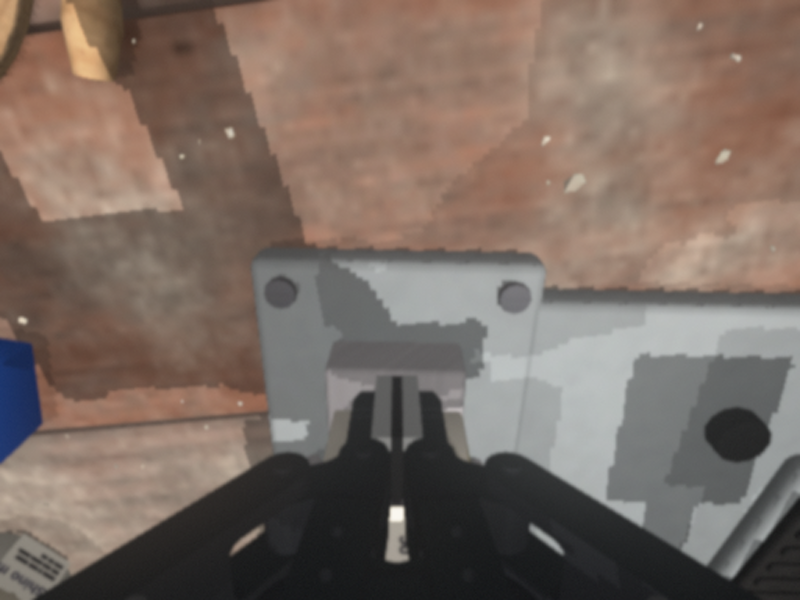

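Call:
send_rows(
  commands=[
    [0,[0,0.2,-2.5],0],
    [0,[0,0.2,-2.5],0],
  ],
)

```text
clock: 28.28
tcp_pos: [585.6, 5.8, 47.8]
ee_rot: [-95.5, 1.0, 83.3]
force: [-6.7, 1.1, 5.4]
gripper_width: -0.0
```

```bash
python3 pp.py; python3 -c "
from cell import r;print(r.state()['torque'])"
```

```text
press x,y,z -52.1 1.6 47.8 rpy [-95.49   1.02  83.32] F [-6.7  1.1  5.4] t 28.275 g -0.0 q [ -2.7  27.4 102.1  -2.   45.2 -84.7]
press->tool (cols ex ey ez)
 [[ 0.003  1.    -0.018]
 [ 0.096 -0.018 -0.995]
 [-0.995  0.001 -0.096]]
[0.23118102 1.05775609 0.02282572]
```

Call:
send_rows(
  commands=[
    [0,[0,-0.3,8],0],
    [0,[0,0,20],0],
    [0,[0,0,40],0],
    [0,[0,-20,30],0],
    [0,[0,-50,0],0],
    [0,[25,-30,0],0],
    [0,[50,0,0],0],
    [0,[50,0,0],0],
    [0,[15,0,0],0],
    [0,[0,0,0],0],
  ],
)

```text
clock: 29.52
tcp_pos: [502.2, 162.6, 141.0]
ee_rot: [-97.0, 0.7, 83.2]
force: [-0.9, -0.2, 0.3]
gripper_width: 0.002
```

```bash
python3 pp.py; python3 snap.py scene s16;python3 snap.py top t16;python3 snap.py wrist w16;python3 - <<'E'
import cv2,pickle
i=pickle.load(open("pics/s16.pkl","rb"))["frame"]; c=i[150:225,220:315]; cv2.imwrite("pics/s16c.png",cv2.resize(c,None,fx=8,fy=8,interpolation=cv2.INTER_CUBIC))
i=pickle.load(open("pics/t16.pkl","rb"))["frame"]; c=i[100:230,130:300]; cv2.imwrite("pics/t16c.png",cv2.resize(c,None,fx=4.6,fy=4.6,interpolation=cv2.INTER_CUBIC))
E
```

```text
press x,y,z -152.7 148.0 141.0 rpy [-97.02   0.74  83.22] F [-0.9 -0.2  0.3] t 29.525 g 0.1 q [ 15.7  16.3 103.8  -4.2  53.8 -65.3]
press->tool (cols ex ey ez)
 [[ 0.005  1.    -0.013]
 [ 0.122 -0.013 -0.992]
 [-0.993  0.003 -0.122]]
{'clock': 29.525, 'joint_positions': array([ 15.72,  16.31, 103.76,  -4.17,  53.79, -65.26]), 'tcp_pos': array([502.2 , 162.62, 141.03]), 'ee_rot': array([-97.02,   0.74,  83.22]), 'force': array([-0.87, -0.21,  0.34]), 'gripper_width': 0.0015245997463570493}
{'clock': 29.575, 'joint_positions': array([ 15.66,  16.3 , 103.79,  -4.16,  53.79, -65.27]), 'tcp_pos': array([502.05, 162.  , 140.95]), 'ee_rot': array([-97.  ,   0.75,  83.17]), 'force': array([-0.52, -0.06,  0.81]), 'gripper_width': -0.002519405045104339}
{'clock': 29.625, 'joint_positions': array([ 15.6 ,  16.29, 103.82,  -4.17,  53.81, -65.27]), 'tcp_pos': array([501.69, 161.27, 140.82]), 'ee_rot': array([-96.96,   0.77,  83.11]), 'force': array([ 0.1 , -0.18, -0.69]), 'gripper_width': 0.003963337710994373}
```

View pics/s16c.png

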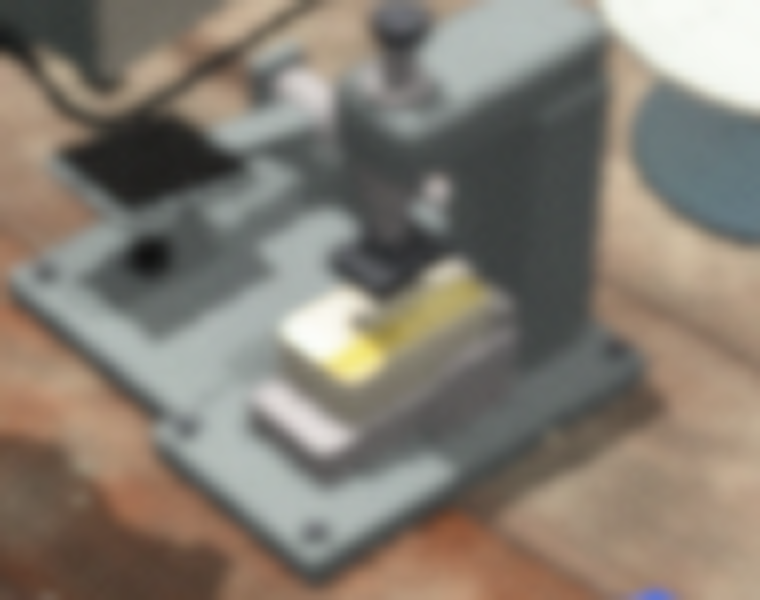

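View pics/t16c.png

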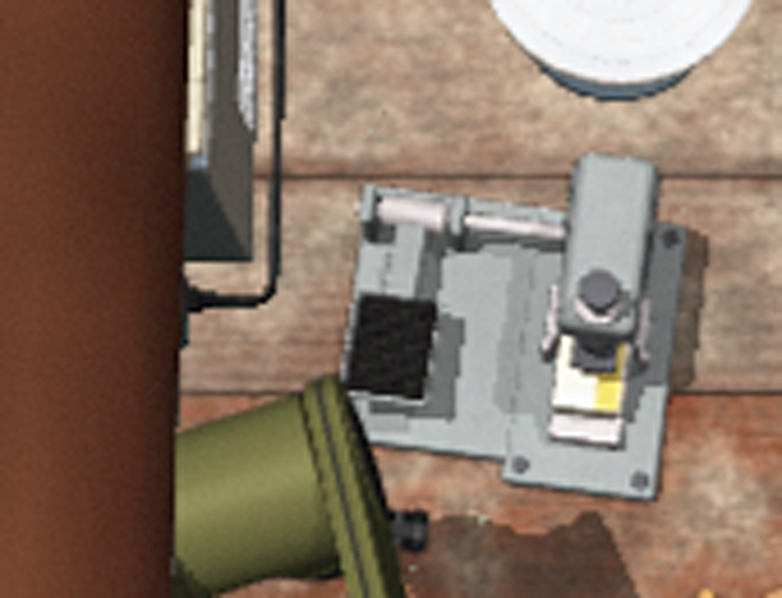

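View pics/w16.png

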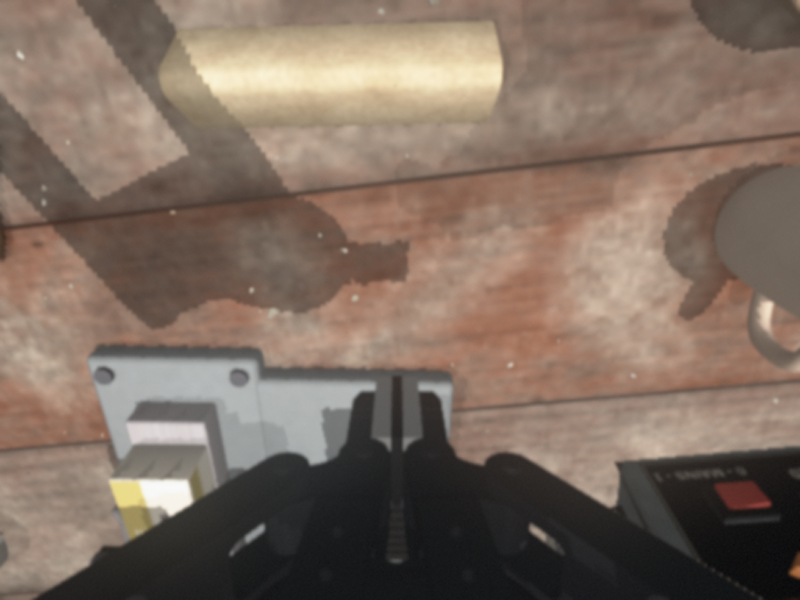

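Run:
```python
from h import *
ex=np.array([.9936,-.1132]);ey=np.array([.1132,.9936])
pf=lambda w:[((x[:2]-[637.2,-1.7])@ex).round(1).tolist()+[((x[:2]-[637.2,-1.7])@ey).round(1)] for x in w]
t=pickle.load(open("pics/t16.pkl","rb"));sc=pickle.load(open("pics/s16.pkl","rb"))
P=lambda L:np.array(L,float)/4.6+[130,100]-.4
print("carton front",pf(back(t,P([(553,407),(619,413)]),71)))
print("anvil front",pf(back(t,P([(551,439),(621,447)]),40)))
print("pad",pf(back(t,P([(362,293),(436,298)]),74)),pf(back(t,P([(423,400),(345,390)]),88)))
print("kiln",pf(back(sc,[(233.7,161.2)],0)),pf(back(t,P([(250,260)]),0)))
```

```text
Traceback (most recent call last):
TypeError: unsupported operand type(s) for +: 'float' and 'list'
```

```bash
python3 - <<'E'
from h import *
B=np.array([[.9936,-.1132],[.1132,.9936]])
pf=lambda w:((w[:,:2]-[637.2,-1.7])@B.T).round(1).tolist()
t=pickle.load(open("pics/t16.pkl","rb"));sc=pickle.load(open("pics/s16.pkl","rb"))
P=lambda L:np.array(L,float)/4.6+[130,100]-.4
print("carton front",pf(back(t,P([(553,407),(619,413)]),71)))
print("anvil front",pf(back(t,P([(551,439),(621,447)]),40)))
print("pad",pf(back(t,P([(362,293),(436,298)]),74)),pf(back(t,P([(423,400),(345,390)]),88)))
print("kiln",pf(back(sc,[(233.7,161.2)],0)),pf(back(t,P([(250,260)]),0)))
E
python3 pp.py
```

```text
carton front [[-44.1, 24.8], [-43.1, -20.9]]
anvil front [[-60.4, 24.3], [-60.5, -25.1]]
pad [[20.8, 165.9], [23.0, 114.3]] [[-53.0, 113.0], [-52.1, 166.8]]
kiln [[69.1, 269.4]] [[55.4, 259.6]]
press x,y,z -153.2 146.1 140.7 rpy [-96.93   0.78  83.06] F [-0.7 -0.2 -0.3] t 29.675 g -0.0 q [ 15.6  16.3 103.8  -4.2  53.8 -65.3]
press->tool (cols ex ey ez)
 [[ 0.008  1.    -0.014]
 [ 0.121 -0.014 -0.993]
 [-0.993  0.006 -0.121]]
```

Call:
send_rows(
  commands=[
    [0,[-2,4,-36],0],
    [0,[-2,5,-42],0],
    [0,[-1,5,-40],0],
    [0,[0,2,-12],0],
    [0,[0,12,2],0],
    [0,[0,16,2],0],
    [0,[0,6,1],0],
    [0,[0,0,0],0],
  ],
)

```text
clock: 30.68
tcp_pos: [624.1, 130.0, 100.2]
ee_rot: [-96.2, 1.1, 82.6]
force: [-0.8, 0.5, -0.5]
gripper_width: -0.0
```

```bash
python3 pp.py;python3 snap.py scene s17;python3 - <<'E'
import cv2,pickle
i=pickle.load(open("pics/s17.pkl","rb"))["frame"]; c=i[130:225,200:315]; cv2.imwrite("pics/s17c.png",cv2.resize(c,None,fx=6.5,fy=6.3,interpolation=cv2.INTER_CUBIC))
E
```

```text
press x,y,z -27.9 129.4 100.2 rpy [-96.23   1.06  82.61] F [-0.8  0.5 -0.5] t 30.675 g -0.0 q [  9.6  26.8  92.7  -3.5  54.9 -71.2]
press->tool (cols ex ey ez)
 [[ 0.015  1.    -0.019]
 [ 0.108 -0.02  -0.994]
 [-0.994  0.013 -0.109]]
{'clock': 30.675, 'joint_positions': array([  9.62,  26.81,  92.68,  -3.46,  54.91, -71.2 ]), 'tcp_pos': array([624.08, 130.03, 100.15]), 'ee_rot': array([-96.23,   1.06,  82.61]), 'force': array([-0.76,  0.49, -0.53]), 'gripper_width': -0.00028560440750596014}
```

View pics/s17c.png

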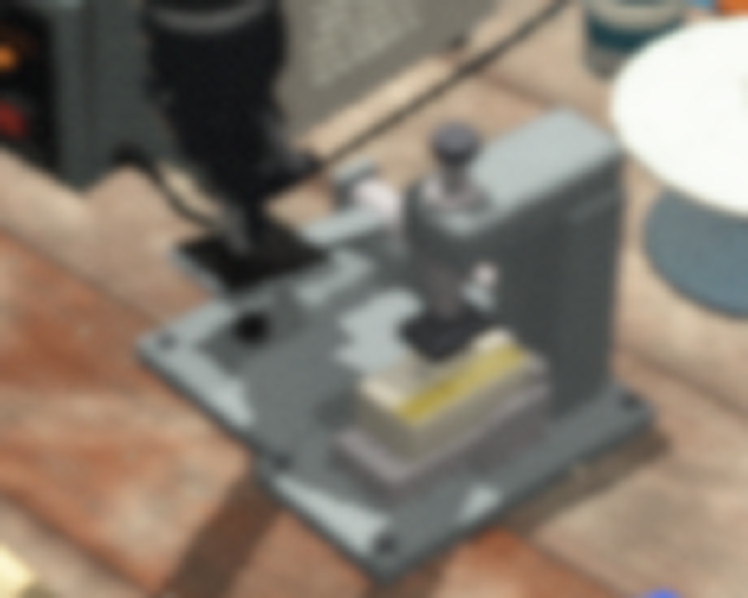

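Call:
send_rows(
  commands=[
    [0,[5,3,-5],0],
    [0,[4,3,-4],0],
    [0,[0,5,0.5],0],
    [0,[0,3,0.3],0],
  ],
)

```text
clock: 31.22
tcp_pos: [636.9, 139.2, 88.1]
ee_rot: [-96.4, 1.0, 82.7]
force: [0.8, 1.0, 0.1]
gripper_width: 0.0
```

```bash
python3 pp.py
```

```text
press x,y,z -16.2 140.0 88.1 rpy [-96.45   0.99  82.69] F [0.8 1.  0.1] t 31.225 g 0.0 q [ 10.3  28.5  91.7  -3.6  54.1 -70.5]
press->tool (cols ex ey ez)
 [[ 0.014  1.    -0.017]
 [ 0.112 -0.019 -0.994]
 [-0.994  0.012 -0.112]]
```

Call:
send_rows(
  commands=[
    [0,[0.1,6,0.7],0],
    [0,[0.1,6,0.7],0],
    [0,[0.1,6,0.7],0],
    [0,[0.1,6,0.7],0],
  ],
)

```text
clock: 31.72
tcp_pos: [635.5, 139.4, 63.0]
ee_rot: [-96.3, 1.0, 82.7]
force: [-2.4, 0.4, 4.4]
gripper_width: -0.001
```

```bash
python3 pp.py
```

```text
press x,y,z -17.7 140.0 63.0 rpy [-96.34   0.97  82.66] F [-2.4  0.4  4.4] t 31.725 g -0.1 q [ 10.3  30.1  93.1  -3.6  51.1 -70.3]
press->tool (cols ex ey ez)
 [[ 0.015  1.    -0.017]
 [ 0.11  -0.019 -0.994]
 [-0.994  0.013 -0.11 ]]
```

Call:
send_rows(
  commands=[
    [0,[0.1,5,0.5],0],
    [0,[0.1,5,0.5],0],
    [0,[0.1,4,0.4],0],
    [0,[0.1,4,0.4],0],
  ],
)

```text
clock: 32.22
tcp_pos: [635.5, 139.5, 47.7]
ee_rot: [-96.4, 1.0, 82.7]
force: [-16.0, 0.5, 42.2]
gripper_width: -0.002
```

```bash
python3 pp.py
```

```text
press x,y,z -17.6 140.1 47.7 rpy [-96.43   0.97  82.67] F [-16.    0.5  42.2] t 32.225 g -0.2 q [ 10.3  31.2  93.9  -3.8  49.1 -70.1]
press->tool (cols ex ey ez)
 [[ 0.015  1.    -0.017]
 [ 0.112 -0.019 -0.994]
 [-0.994  0.013 -0.112]]
```

Call:
send_rows(
  commands=[
    [0,[0,2,0.2],0],
    [0,[0,2,0.2],0],
    [0,[0,2,0.2],0],
  ],
)

```text
clock: 32.6
tcp_pos: [635.4, 139.4, 48.7]
ee_rot: [-96.7, 0.9, 82.7]
force: [-7.4, 0.8, 15.1]
gripper_width: -0.005
```

```bash
python3 pp.py;python3 snap.py scene s18;python3 - <<'E'
import cv2,pickle
i=pickle.load(open("pics/s18.pkl","rb"))["frame"]; c=i[130:225,200:315]; cv2.imwrite("pics/s18c.png",cv2.resize(c,None,fx=6.5,fy=6.3,interpolation=cv2.INTER_CUBIC))
E
```

```text
press x,y,z -17.7 140.0 48.7 rpy [-96.67   0.93  82.68] F [-7.4  0.8 15.1] t 32.6 g -0.4 q [ 10.3  31.   94.1  -3.9  48.8 -70. ]
press->tool (cols ex ey ez)
 [[ 0.014  1.    -0.016]
 [ 0.116 -0.018 -0.993]
 [-0.993  0.012 -0.116]]
{'clock': 32.6, 'joint_positions': array([ 10.31,  31.  ,  94.13,  -3.86,  48.85, -70.03]), 'tcp_pos': array([635.45, 139.44,  48.66]), 'ee_rot': array([-96.67,   0.93,  82.68]), 'force': array([-7.45,  0.79, 15.13]), 'gripper_width': -0.004617522530917516}
```

View pics/s18c.png

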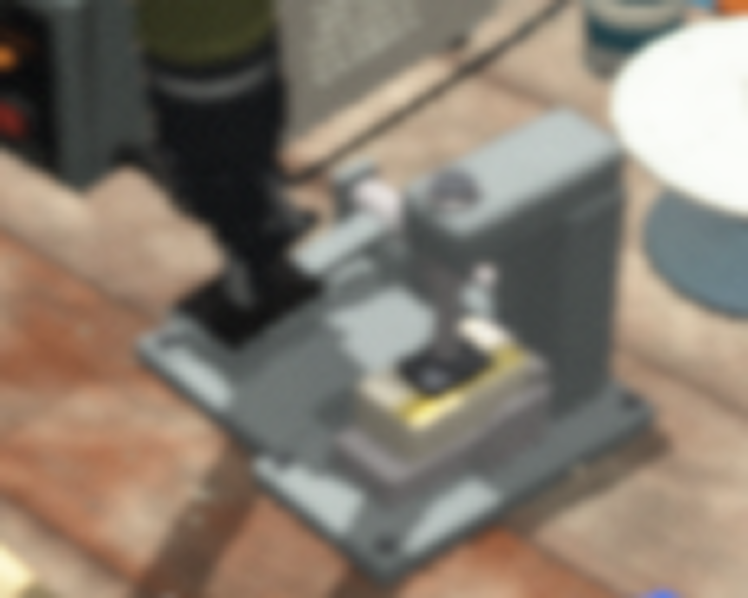

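Call:
send_rows(
  commands=[
    [0,[0,3.5,0.4],0],
    [0,[0,3.5,0.4],0],
  ],
)

```text
clock: 32.9
tcp_pos: [635.5, 139.5, 48.2]
ee_rot: [-96.9, 0.9, 82.7]
force: [-11.3, 0.9, 29.1]
gripper_width: 0.002
```

Call:
send_rows(
  commands=[
    [0,[0,3.2,0.4],0],
    [0,[0,3.2,0.4],0],
    [0,[0,3.2,0.4],0],
  ],
)

```text
clock: 33.28
tcp_pos: [635.5, 139.5, 48.3]
ee_rot: [-97.3, 0.8, 82.7]
force: [-9.5, -1.0, 24.5]
gripper_width: 0.003
```

Call:
send_rows(
  commands=[
    [0,[0,3.2,0.4],0],
    [0,[0,3.2,0.4],0],
    [0,[0,3.2,0.4],0],
    [0,[0,3.2,0.4],0],
  ],
)

```text
clock: 33.78
tcp_pos: [635.5, 139.5, 48.3]
ee_rot: [-97.7, 0.7, 82.7]
force: [-10.7, -0.1, 24.1]
gripper_width: 0.002
```

Call:
send_rows(
  commands=[
    [0,[0,-8,-1],0],
    [0,[0,-10,-1.2],0],
    [0,[0,-12,-1.4],0],
    [0,[0,-15,-1.7],0],
    [0,[0,-25,-2],0],
    [0,[0,-35,-2],0],
    [0,[0,-35,0],0],
    [0,[0,0,20],0],
    [0,[0,0,45],0],
    [0,[0,0,45],0],
    [0,[0,0,20],0],
    [0,[0,0,0],0],
  ],
)

```text
clock: 35.28
tcp_pos: [495.7, 158.5, 177.3]
ee_rot: [-97.8, 0.7, 82.6]
force: [0.8, -0.1, 0.2]
gripper_width: -0.002
```

```bash
python3 pp.py;python3 snap.py scene s19;python3 snap.py top t19;python3 - <<'E'
import cv2,pickle
i=pickle.load(open("pics/s19.pkl","rb"))["frame"]; c=i[130:225,200:315]; cv2.imwrite("pics/s19c.png",cv2.resize(c,None,fx=6.5,fy=6.3,interpolation=cv2.INTER_CUBIC))
i=pickle.load(open("pics/t19.pkl","rb"))["frame"]; c=i[100:230,130:300]; cv2.imwrite("pics/t19c.png",cv2.resize(c,None,fx=4.6,fy=4.6,interpolation=cv2.INTER_CUBIC))
E
```

```text
press x,y,z -158.8 143.1 177.3 rpy [-97.81   0.73  82.64] F [ 0.8 -0.1  0.2] t 35.275 g -0.1 q [ 15.7  13.  102.3  -4.4  57.8 -64.8]
press->tool (cols ex ey ez)
 [[ 0.015  1.    -0.013]
 [ 0.136 -0.015 -0.991]
 [-0.991  0.013 -0.136]]
{'clock': 35.275, 'joint_positions': array([ 15.73,  13.03, 102.32,  -4.4 ,  57.82, -64.84]), 'tcp_pos': array([495.66, 158.46, 177.28]), 'ee_rot': array([-97.81,   0.73,  82.64]), 'force': array([ 0.8 , -0.11,  0.23]), 'gripper_width': -0.0016420138965664382}
{'clock': 35.325, 'joint_positions': array([ 15.71,  13.07, 102.22,  -4.4 ,  57.8 , -64.84]), 'tcp_pos': array([496.94, 158.54, 177.57]), 'ee_rot': array([-97.88,   0.71,  82.63]), 'force': array([-0.01,  0.07,  0.23]), 'gripper_width': -0.004306660837446193}
```

View pics/s19c.png

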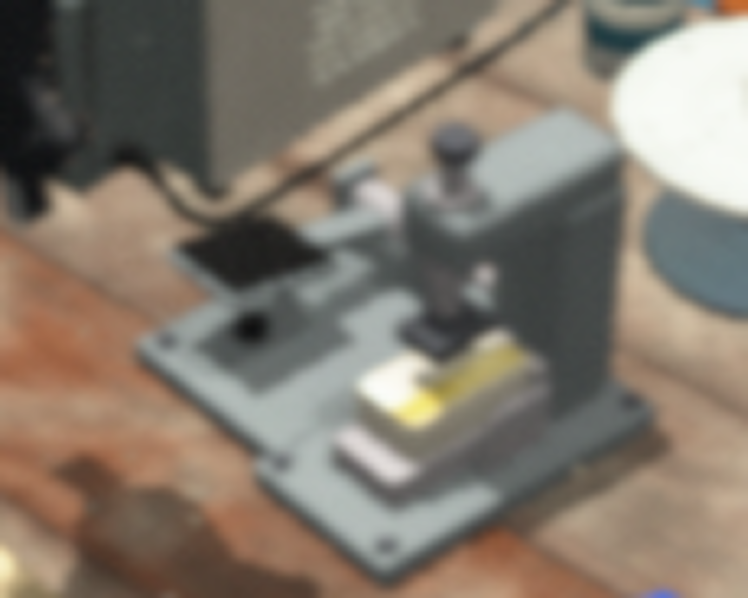

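View pics/t19c.png

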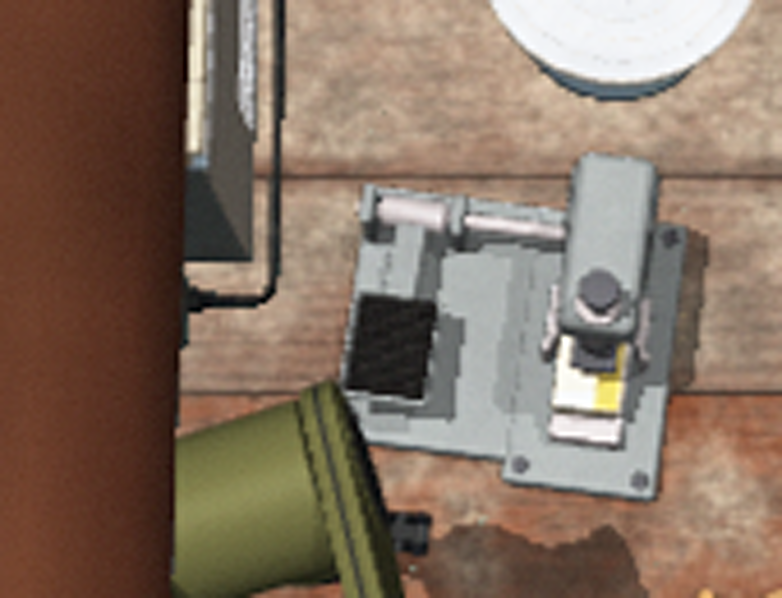

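View pics/t19.png

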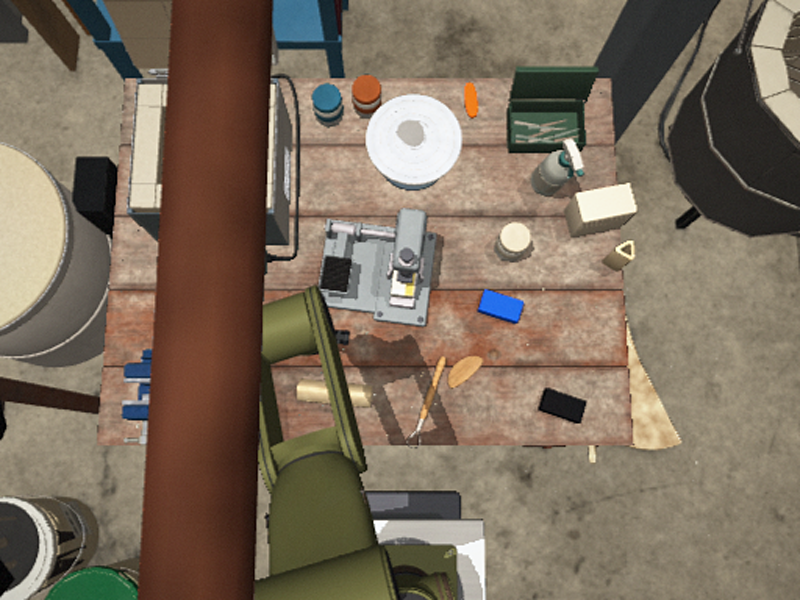

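Call:
send_rows(
  commands=[
    [0,[0,0,0],0],
    [0,[0,0,0],0],
  ],
)

```text
clock: 35.62
tcp_pos: [501.1, 158.7, 178.3]
ee_rot: [-98.1, 0.6, 82.6]
force: [0.3, -0.2, 0.5]
gripper_width: -0.002
```

```bash
python3 -c "
from cell import r
print(r.state()['dq'].round(2)); print(r.close_job())"
```

```text
[-0.23  0.43 -0.86  0.02 -0.09 -0.07]
the job is handed in; nothing more can be done
None
```

The carton is in the press against the back stop, it has been stamped, and the job was handed in at about 35.6 s.

**Placing the carton:** I gripped the white/yellow carton across its width near its front end and set it part-way onto the anvil. The moves allow no direct tilt, so I could not grip it at the 30° lean you described. Instead I built up a lean of about 6° with small back-and-forth moves and pushed the carton home with the shut fingertips. It stopped solidly: the tool did not advance under further pushing (about 5 to 7 N), and the torque showed the contact was at the fingertips.

**Stamping:** I pressed the pedal to its stop and the picture showed the stamp on the carton. The press peaked at 42 N, through the fingertips. Contact at the stop lasted about 1.6 s, including a brief dip to about 15 N; after the dip I held about 25 N for the last 1.1 s or so. I then lifted off straight up.

**Last checks:**
- **Pedal and stamp:** the pictures show both fully up.
- **Carton:** it has not moved since the push. In the top view its front edge lies 16.8 mm behind the anvil's front edge, against the 15.5 mm expected, which is within about half a pixel.
- **Other objects:** the jar, the rib and the blue and black look-alikes are where they were. The post is partly behind the arm in the last top view, but what shows is in place. The mug was hidden in the last pictures. I went nowhere near it, but did not confirm it there.
- **Robot:** it touches nothing; the force reading is about zero.

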